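# Open the press-wash jug and hang up its safety cap

### The arm

A 6-joint arm with a two-finger parallel gripper is mounted at the origin on a cart in front of the work surface, level with it; the furniture and walls round the work are solid. World frame = base frame: x ahead of the robot, y to its left, z up, the work surface at z = 0. Lengths are in m, angles in rad, forces in N, time in s.
With the tool pointing down it reaches from about 0.325 to 0.85 m from the base axis. Payload 4.4 kg.
Tool frame: the origin (TCP) lies on the centre line of the jaws, within the pads' length; the fingertips stand 19 mm ahead of it and the grasp point (between the pads) is the TCP; z points along the fingers, x is the direction in which the jaws open and shut, and the axes are right-handed (so a half turn about z gives the same grasp; the last joint's range is limited). The gripper opens to 94 mm and grips with 3 to 60 N. Pads are 16 mm wide; open, the fingers measure 119 mm over their backs; the gripper's body (75 mm by 177 mm) begins 78 mm behind the grasp point.
Start: joints at [0.985, 0.207, 1.542, -0, 1.393, -0.15], TCP at [0.243, 0.521, 0.194] pointing down, gripper open.
Joint ranges: [-2.73, 2.73], [-0.86, 2.22], [0.23, 2.46], [-1.11, 4.25], [0.08, 2.63], [-2.82, 2.82]. Speed limits (rad/s): [2.79, 2.79, 3.14, 3.14, 3.14, 3.14].

### API

Orientations are given as a rotation vector (axis times angle).
In Python, from cell import sensors, grab_frame, camera_info, order gives the robot as it stands.
- The arm moves only by the tool servo_tool, never from a script. Its arguments are lists of equal length, an entry for each row: "dp": the shift along the tool's x, y, z in m, a list of three; "turn": the turn, a rotation vector about the tool's x, y, z in rad, a list of three; "grip": the closure, from 0 (fully open) to 1 (shut). A call has 1 to 10 rows; each row shifts and turns the commanded pose from where the row before left it, along the tool's axes as they then stand; what a row does not reach is not made up. A row lasts 1/8 s, in which the tool goes at most 62.5 mm and 10.7 degrees, less where a joint would pass 70% of its speed; a pose out of reach is approached as far as the arm can. A call with a gripper value outside its range is refused whole. The fingers move at their own pace and stop on an object; "grip_force" is the grip in N (left out, the last holds). Time passes only in rows, so rows that do not move let the fingers close. It gives the time, the measured TCP pose, the force and the opening at its end, in the units of the state.
- sensors.state(): the state, without advancing time (a new reading comes with each control period).
- grab_frame(name): name is "side" or "top" or "wrist"; returns the picture (400x640x3 uint8, red, green, blue); there is no depth.
- camera_info(name): a dict with "camera_matrix" (3x3 intrinsics, pixels), "world_to_cam" (4x4, takes a point from world to camera coordinates); the wrist camera has in their place "T_tool_cam" (4x4, takes a point from camera to tool coordinates, whose origin is the TCP and whose axes are the tool frame's). Camera axes: x right, y down, z forward; pixel columns grow to the right and rows downward; lengths in m; the calibration is good to about 2 mm. A picture is of the moment at which its call begins: read the wrist's pose just before it. camera_info takes no time and is no camera call.
- order.hand_in(): hands the job in, once; it reports no verdict.
The state is a dict: "t": time; "q": joint angles; "qvel": joint speeds; "tau": joint torques, N m; "tcp_pos": TCP position; "tool_rot": TCP orientation; "ft_force": force on the tool from outside, world axes, zero at the start; "wrist_torque": the same for the moment, N m; "finger_gap": opening from 0.0 (shut) to 1.0 (fully open).
Only numpy, scipy, OpenCV 4.12 (cv2) and the standard library are available. Lean on these libraries where they do the work, as an engineer would, in place of code of your own. Each camera call takes 0.05 s, during which the arm holds its last target.

### The job

Open the press-wash jug: its safety cap only lets go if you push it down firmly while turning it counter-clockwise. Lift the cap off and hang it by its hook over the bar of the drip tray, lowering it on rather than dropping it, so that its wet inside drips into the tray and not on the prints. Leave everything else on the bench where it stands.

Things in the scene. Friction and masses are not known exactly. Their poses are not given: they have to be found in the camera images.
- safety_cap: Loose dark-grey cap locked on the jug: ribbed cup, 62 mm across, 38 mm tall, open below, 0.09 kg. Origin: centre of its lower rim; +z along its axis out of the top (on the jug it leans 30 degrees from vertical, to the jug's front). +x: the way its hook points. Press it down and turn it counter-clockwise seen from outside (positive about +z) to open.
- cap_top (a point): Centre of the cap's flat top, 38 mm above its origin. Across it along x stands the grip bar, 14 mm wide (y), 20 mm tall (z 38 to 58 mm), from x = -28 to +31 mm; fingers can stand on the top on both sides of it. Pressed 6 to 10 mm (13 to 18 N) the cap can be turned; at least 48 degrees frees it (60 is safe, up to 120 is free) and it lifts off along its axis.
- cap_hook (a point): Point in the throat of the hook (x = 41, z = 42 mm in the cap's frame). The grip bar goes on past the rim as an arm 14 mm wide, underside at z = 42 mm, and ends in a down-turned leg at x 51 to 57 mm that reaches down to z = 14 mm. The throat between cap side and leg is 20 mm wide, open below. This point meets the middle of the bar's top edge when hung.
- press_wash_jug: White plastic jug, 170 x 130 mm, 200 mm tall, with a handle behind (top at 240 mm), fixed in a plywood cradle screwed to the bench. Origin: centre of the cradle's underside, on the bench; its front (-x) faces roughly to the robot. The sloping front shoulder carries a short neck that leans 30 degrees toward the front.
- neck_seat (a point): Where the cap's origin is while the cap is locked on the neck: on the neck's axis, 13 mm off the jug's shoulder, with axes as the locked cap's. The neck ends 20 mm farther out.
- drip_rack: Grey sheet-metal drip tray, 170 mm (x) by 186 mm (y), 22 mm tall, fixed to the bench, with a steel flat bar above its middle between two end posts (flush with the bar). Origin: centre of its underside; the bar runs along y from -89 to +89 mm, is 10 mm thick (x), 36 mm tall, its top edge 125 mm above the bench. The cap may hang on either side.
- bar_top (a point): Middle of the top edge of the drip tray's bar. When let go, the hung cap tips down a little and leans against the bar's side.
- ink_tin: Loose bystander: round ink tin with a yellow lid, 70 mm across, 63 mm tall; origin at the centre of its underside.
- ink_tube: Loose bystander: ink tube lying flat, 144 x 48 x 33 mm; origin at the centre of its underside.
- tape_roll: Loose bystander: roll of masking tape lying flat, 104 mm across, 25 mm tall; origin at the centre of its underside.
- cap_seal (a joint): Sprung seal inside the cap: m it is pushed into the cap from its locked place: 0 while locked, -0.005 when the cap is off, 0.006 to 0.010 when pressed down enough to turn. The spring pushes the cap up with 6 N when locked and 1.2 N more per mm. Unpressed, locking teeth let the cap turn only some 4 degrees; clockwise it is always stopped.
Things that resemble listed ones, but are neither listed nor needed, are in the scene too. What is shaped like the safety_cap but blue or turquoise is not meant.

How it is judged:
By the outcome, as a careful person would: the job done as asked, in the order asked, and still so for the second after the job is handed in, with the robot touching nothing.
It also fails if it takes over 51 s, if anything falls off the work surface, if the arm or the gripper's body presses on something with over 40 N, if the wrist force passes 120 N, or if a joint passes its speed limit or range.

## Working session

There is one attempt and no reset: what is moved stays moved. The work goes in short steps, Python scripts to look and compute and a tool call to move; the robot and the scene stay as the last step left them, time stands still between calls to the robot, and variables do not carry over. Pictures are saved under pics/ and viewed, and the job is handed in when it is done.

Besides the shell and the picture viewer there is one more tool, called after "Call:" by a JSON object that holds its "method" and its "body", one argument or row to a line. servo_tool: Moves the arm, as the interface text tells. Its arguments: {"type":"object","properties":{"dp":{"type":"array"},"turn":{"type":"array"},"grip":{"type":"array"},"grip_force":{"type":"number"}},"required":["dp","turn","grip"]}

```bash
ls; mkdir -p pics
python3 - <<'E'
from cell import sensors, grab_frame, camera_info, order
import cv2,numpy as np
print(sensors.state())
for n in ["side","top","wrist"]:
    cv2.imwrite(f"pics/{n}0.png",grab_frame(n)[:,:,::-1])
    print(n,camera_info(n))
E
```

```text
pics
{'t': 0.0, 'q': array([ 9.84479811e-01,  2.07406375e-01,  1.54293684e+00, -1.49470681e-05,
        1.39346561e+00, -1.50488696e-01]), 'qvel': array([-0.00145176, -0.00060014, -0.0009391 , -0.00013635, -0.00015547,
       -0.0006415 ]), 'tau': array([-9.00243072e-05, -3.70868003e+01, -2.81416619e+01,  6.97440980e-02,
        3.59256228e-02, -1.51444947e-04]), 'tcp_pos': array([0.24229446, 0.52055689, 0.19310668]), 'tool_rot': array([ 2.64839468,  1.68815776, -0.00317257]), 'ft_force': array([-0.42212985,  0.72187725,  0.48191682]), 'wrist_torque': array([-0.01705138, -0.01681288, -0.02659962]), 'finger_gap': 1.0011020709070793}
side {'camera_matrix': array([[475.33180441,   0.        , 328.05590312],
       [  0.        , 475.33180441, 197.13584801],
       [  0.        ,   0.        ,   1.        ]]), 'world_to_cam': array([[-0.99953233, -0.02354046, -0.01951825,  0.4984275 ],
       [ 0.00273399,  0.56692664, -0.82376374,  0.12946986],
       [ 0.03045719, -0.82343186, -0.56659715,  1.45581292],
       [ 0.        ,  0.        ,  0.        ,  1.        ]])}
top {'camera_matrix'
[... 253 characters left out ...]
,  0.05323737, -0.22155865,  0.48970617],
       [ 0.22091695, -0.01772435, -0.97513155,  1.41321025],
       [ 0.        ,  0.        ,  0.        ,  1.        ]])}
wrist {'camera_matrix': array([[326.69777821,   0.        , 323.66341731],
       [  0.        , 326.69777821, 196.2804357 ],
       [  0.        ,   0.        ,   1.        ]]), 'T_tool_cam': array([[ 9.99999871e-01, -1.83528485e-04,  4.73609991e-04,
         6.98312857e-04],
       [ 6.79102937e-05,  9.72376765e-01,  2.33416844e-01,
        -6.77730507e-02],
       [-5.03365991e-04, -2.33416781e-01,  9.72376652e-01,
        -1.90768606e-01],
       [ 0.00000000e+00,  0.00000000e+00,  0.00000000e+00,
         1.00000000e+00]])}
```

View pics/side0.png

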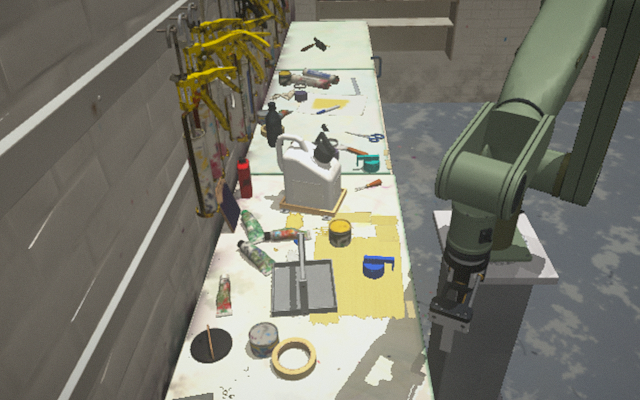

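View pics/top0.png

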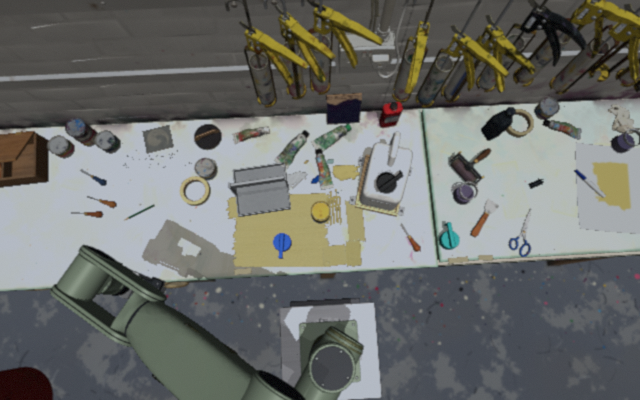

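View pics/wrist0.png

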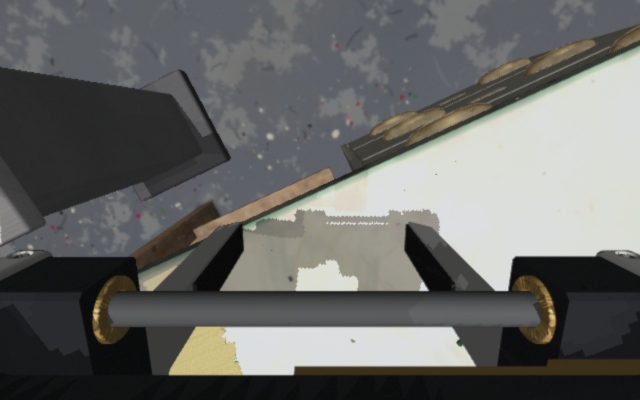

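The side view shows the jug with its dark cap at about (325,150) and the drip rack at (305,275). In the top view the cap is at (390,182) and the rack at (262,190). I'll zoom in on both.

Run:
```python
import cv2
s=cv2.imread("pics/side0.png");t=cv2.imread("pics/top0.png")
cv2.imwrite("pics/s_jug.png",cv2.resize(s[110:230,260:400],None,fx=5,fy=5,interpolation=cv2.INTER_CUBIC)[:600])
cv2.imwrite("pics/s_rack.png",cv2.resize(s[210:330,240:400],None,fx=5,fy=5,interpolation=cv2.INTER_CUBIC))
cv2.imwrite("pics/t_jug.png",cv2.resize(t[120:220,345:445],None,fx=6,fy=6,interpolation=cv2.INTER_CUBIC))
cv2.imwrite("pics/t_rack.png",cv2.resize(t[150:230,220:340],None,fx=6,fy=6,interpolation=cv2.INTER_CUBIC))
```

```text
(no output)
```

View pics/s_jug.png

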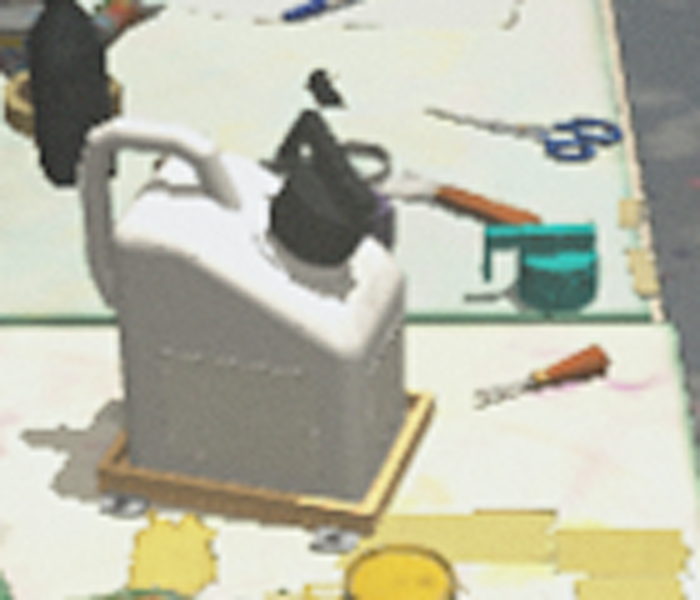

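View pics/s_rack.png

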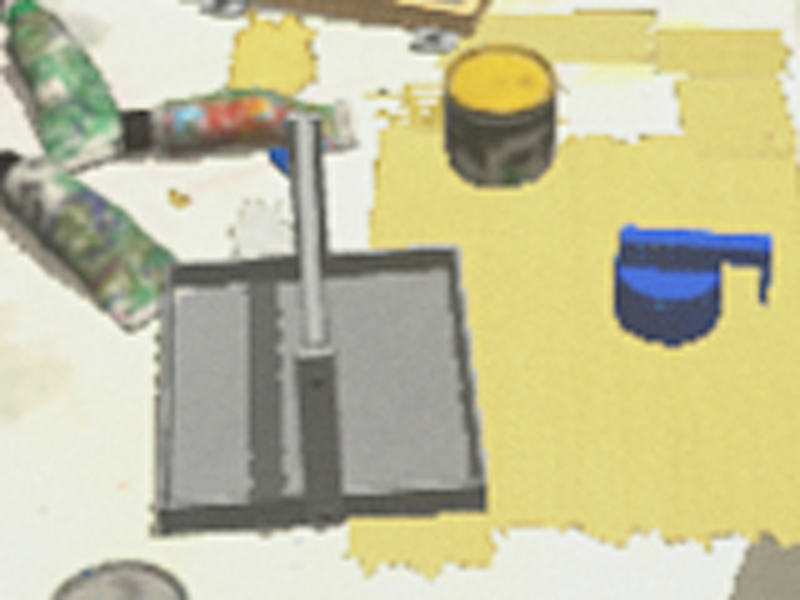

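View pics/t_jug.png

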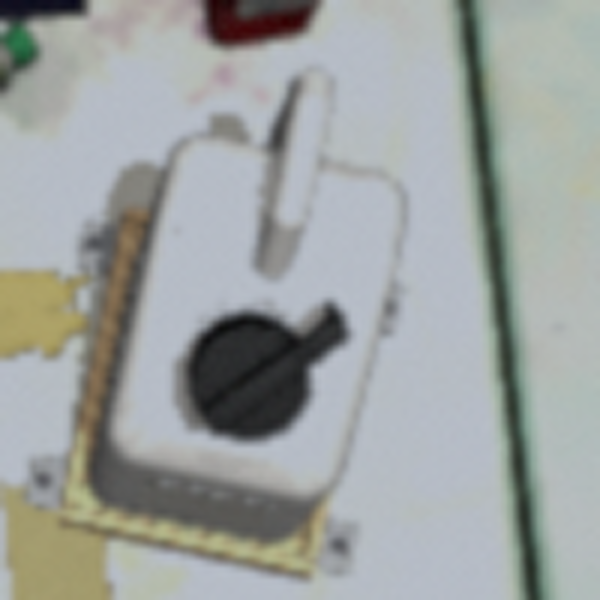

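View pics/t_rack.png

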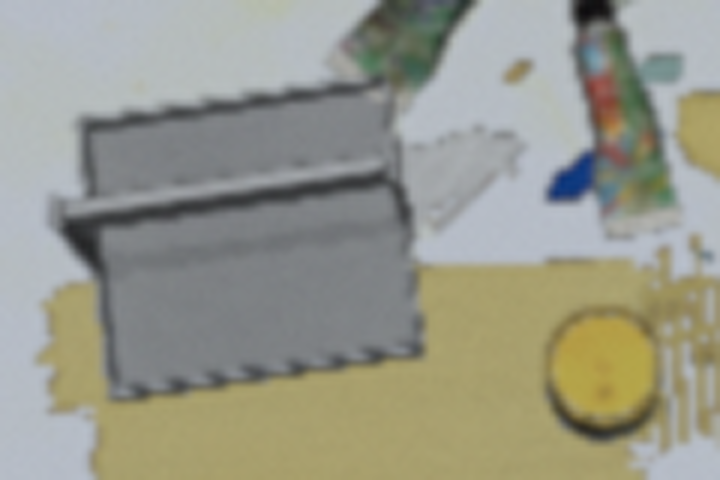

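```bash
cat > h.py <<'E'
import numpy as np, cv2
from scipy.spatial.transform import Rotation as R
from scipy.optimize import least_squares
from cell import sensors, grab_frame, camera_info, order
def P(name,st=None):
    c=camera_info(name);K=c['camera_matrix']
    if name!='wrist': return K@c['world_to_cam'][:3]
    T=np.eye(4);T[:3,:3]=R.from_rotvec(st['tool_rot']).as_matrix();T[:3,3]=st['tcp_pos']
    return K@np.linalg.inv(T@c['T_tool_cam'])[:3]
def proj(Pm,X):
    X=np.atleast_2d(X);x=np.c_[X,np.ones(len(X))]@Pm.T
    return x[:,:2]/x[:,2:]
def tri(*obs):
    A=[]
    for Pm,(u,v) in obs: A+=[u*Pm[2]-Pm[0],v*Pm[2]-Pm[1]]
    w=np.linalg.svd(np.array(A))[2][-1];X=w[:3]/w[3]
    return X,[proj(Pm,X)[0]-np.array(p) for Pm,p in obs]
def onz(Pm,p,z):
    u,v=p;A=np.array([u*Pm[2]-Pm[0],v*Pm[2]-Pm[1]])
    return np.linalg.solve(A[:,:2],-(A[:,2]*z+A[:,3]))
E
python3 - <<'E'
from h import *
np.set_printoptions(precision=4,suppress=True)
S=P('side');T=P('top')
s=lambda x,y,o,f:(o[0]+x/f,o[1]+y/f)
tj=lambda x,y:s(x,y,(345,120),6);sj=lambda x,y:s(x,y,(260,110),5)
tr=lambda x,y:s(x,y,(220,150),6);sr=lambda x,y:s(x,y,(240,210),5)
print('cap',tri((T,tj(245,375)),(S,sj(325,200))))
print('handle',tri((T,tj(310,75)),(S,sj(105,130))))
print('cradle front z.02',onz(T,tj(60,515),.02),onz(T,tj(315,575),.02))
print('bar near end',tri((T,tr(60,210)),(S,sr(318,352))), onz(T,tr(60,212),.125),onz(T,tr(390,170),.125))
print('bar far end',tri((T,tr(388,170)),(S,sr(303,117))))
print('bar side z', onz(S,sr(315,352),.125),onz(S,sr(303,117),.125))
print('tray corners',[onz(T,tr(*p),.022) for p in [(85,122),(388,85),(420,352),(115,395)]])
print('tin',onz(T,tr(603,363),.063))
E
```

```text
cap (array([ 0.5091, -0.2026,  0.2028]), [array([ 0.003 , -0.0505]), array([0.0384, 0.0115])])
handle (array([ 0.6555, -0.2446,  0.2334]), [array([-0.0103,  1.1061]), array([-0.8182, -0.3002])])
cradle front z.02 [ 0.4797 -0.1189] [ 0.4361 -0.2638]
bar near end (array([0.5503, 0.296 , 0.1157]), [array([-0.0308,  0.3928]), array([-0.4187, -0.1184])]) [0.5479 0.294 ] [0.5619 0.1137]
bar far end (array([0.5674, 0.1152, 0.116 ]), [array([ 0.047 , -0.8197]), array([0.7726, 0.2278])])
bar side z [0.5497 0.3059] [0.5683 0.1253]
tray corners [array([0.6311, 0.2997]), array([0.6443, 0.1203]), array([0.4815, 0.1076]), array([0.4658, 0.2841])]
tin [0.4607 0.0026]
```

```bash
cat >> h.py <<'E'
def capframe(p):
    x,y,z,yaw,phi=p
    xj=np.array([np.cos(yaw),np.sin(yaw),0]);yj=np.array([-np.sin(yaw),np.cos(yaw),0]);k=np.array([0,0,1.])
    c,s=np.cos(np.pi/6),.5
    e1=c*xj+s*k;cz=c*k-s*xj
    cx=np.cos(phi)*e1+np.sin(phi)*yj
    return np.array([x,y,z]),np.c_[cx,np.cross(cz,cx),cz]
def delta(st,tp,TR):
    """total shift in current tool axes, and turn rotvec in tool axes"""
    R0=R.from_rotvec(st['tool_rot']).as_matrix()
    return R0.T@(tp-st['tcp_pos']),R.from_matrix(R0.T@TR).as_rotvec()
E
python3 - <<'E'
from h import *
np.set_printoptions(precision=4,suppress=True)
S=P('side');T=P('top')
s=lambda x,y,o,f:(o[0]+x/f,o[1]+y/f)
tj=lambda x,y:s(x,y,(345,120),6);sj=lambda x,y:s(x,y,(260,110),5)
obs=[(T,tj(325,305),(57,7,58)),(T,tj(348,330),(57,-7,58)),(T,tj(207,415),(-28,0,58)),(T,tj(245,375),(0,0,34)),(S,sj(325,215),(0,0,30)),
 (S,sj(313,112),(57,0,58)),(S,sj(318,240),(0,0,15))]
def f(p):
    o,C=capframe(p);r=[]
    for Pm,uv,X in obs: r+=list(proj(Pm,o+C@np.array(X)/1e3)[0]-uv)
    return np.array(r+[(p[3]+.29)/.03])
r=least_squares(f,[.52,-.2,.17,-.29,-.7],loss='soft_l1');print(r.x,np.degrees(r.x[3:]),r.fun.round(1))
o,C=capframe(r.x);print(C)
st=sensors.state()
TR=np.c_[C[:,1],C[:,0],-C[:,2]];print(np.linalg.det(TR))
tp=o+C@np.array([0,0,.057+.14]);print(tp,delta(st,tp,TR), 'world dp',tp-st['tcp_pos'])
E
```

```text
[ 0.5254 -0.2088  0.1668 -0.2919 -0.6588] [-16.7258 -37.7463] [ 0.6  0.8 -0.3  0.2 -0.6  1.3  0.1  0.5 -0.4 -0.6 -2.3  1.2 -1.1 -2.4
 -0.1]
[[ 0.4796  0.7353 -0.4788]
 [-0.7833  0.6047  0.1439]
 [ 0.3954  0.3061  0.866 ]]
1.0
[ 0.431  -0.1805  0.3375] (array([-0.5563,  0.467 , -0.1432]), array([-0.4871,  0.2086,  0.5034])) world dp [ 0.1886 -0.7012  0.1441]
```

Call:
{"method": "servo_tool", "body": {
  "dp": [
    [-0.037,0.031,-0.0095],
    [-0.037,0.031,-0.0095],
    [-0.037,0.031,-0.0095],
    [-0.037,0.031,-0.0095],
    [-0.037,0.031,-0.0095],
    [-0.037,0.031,-0.0095],
    [-0.037,0.031,-0.0095],
    [-0.037,0.031,-0.0095],
    [-0.037,0.031,-0.0095],
    [-0.037,0.031,-0.0095]
  ],
  "turn": [
    [0,0,0],
    [0,0,0],
    [0,0,0],
    [0,0,0],
    [0,0,0],
    [0,0,0],
    [0,0,0],
    [0,0,0],
    [0,0,0],
    [0,0,0]
  ],
  "grip": [0,0,0,0,0,0,0,0,0,0]
}}

```text
t: 1.4
tcp_pos: [0.3675, 0.0535, 0.2895]
tool_rot: [2.649, 1.689, 0.001]
ft_force: [0.9, -0.5, 0.0]
finger_gap: 0.995
```

Call:
{"method": "servo_tool", "body": {
  "dp": [
    [-0.037,0.031,-0.0095],
    [-0.037,0.031,-0.0095],
    [-0.037,0.031,-0.0095],
    [-0.037,0.031,-0.0095],
    [-0.037,0.031,-0.0095],
    [0,0,0],
    [0,0,0],
    [0,0,0],
    [0,0,0],
    [0,0,0]
  ],
  "turn": [
    [0,0,0],
    [0,0,0],
    [0,0,0],
    [0,0,0],
    [0,0,0],
    [-0.0974,0.0417,0.1007],
    [-0.0974,0.0417,0.1007],
    [-0.0974,0.0417,0.1007],
    [-0.0974,0.0417,0.1007],
    [-0.0974,0.0417,0.1007]
  ],
  "grip": [0,0,0,0,0,0,0,0,0,0]
}}

```text
t: 2.65
tcp_pos: [0.4297, -0.1783, 0.3367]
tool_rot: [2.648, 0.842, 0.619]
ft_force: [0.4, 0.8, -0.0]
finger_gap: 1.001
```

Run:
```python
from h import *
import pickle
np.set_printoptions(precision=4,suppress=True)
st=sensors.state();im=grab_frame('wrist');print(st)
pickle.dump(st,open('st1.pkl','wb'));cv2.imwrite('pics/w1.png',im[:,:,::-1])
```

```text
{'t': 2.65, 'q': array([-0.7587, -0.5333,  1.9824,  0.2436,  1.223 , -1.4026]), 'qvel': array([-0.1982, -0.7007,  0.6677,  0.3194, -0.7418,  0.5323]), 'tau': array([  0.6477,  -6.4438, -32.7012,   0.5987,  -1.0353,  -0.4347]), 'tcp_pos': array([ 0.4297, -0.1783,  0.3367]), 'tool_rot': array([2.6481, 0.8417, 0.6193]), 'ft_force': array([ 0.382 ,  0.8421, -0.0214]), 'wrist_torque': array([ 0.0754,  0.2755, -0.0105]), 'finger_gap': 1.000815864670082}
```

View pics/w1.png

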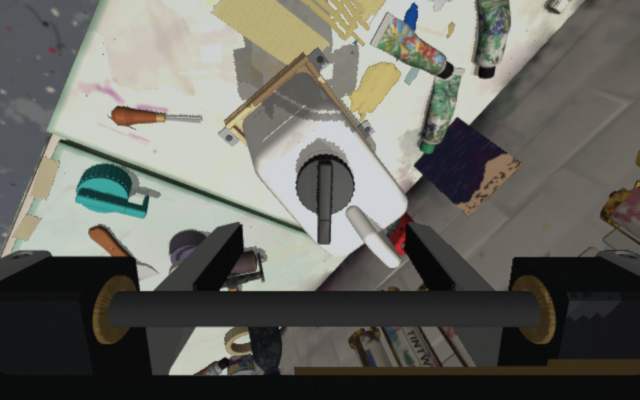

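The wrist image shows the cap at (325,185), its bar running straight down to the hook at (324,242), with the handle behind it at (375,235). The arm was still moving, so I'll take another image and a crop.

Run:
```python
from h import *
import pickle
np.set_printoptions(precision=4,suppress=True)
st=sensors.state();im=grab_frame('wrist')[:,:,::-1];st2=sensors.state();print(st['q'],st2['q'],st2['tcp_pos'],st2['qvel'])
st=sensors.state();im=grab_frame('wrist')[:,:,::-1]
pickle.dump(st,open('st1.pkl','wb'));cv2.imwrite('pics/w2.png',im)
cv2.imwrite('pics/w2c.png',cv2.resize(im[140:255,260:400],None,fx=5,fy=5,interpolation=cv2.INTER_CUBIC))
```

```text
[-0.7589 -0.5381  1.9898  0.244   1.2233 -1.4012] [-0.7582 -0.5347  1.9857  0.2422  1.2265 -1.4049] [ 0.4279 -0.1768  0.3344] [ 0.012   0.0581 -0.0857 -0.0189  0.0237 -0.0412]
```

View pics/w2c.png

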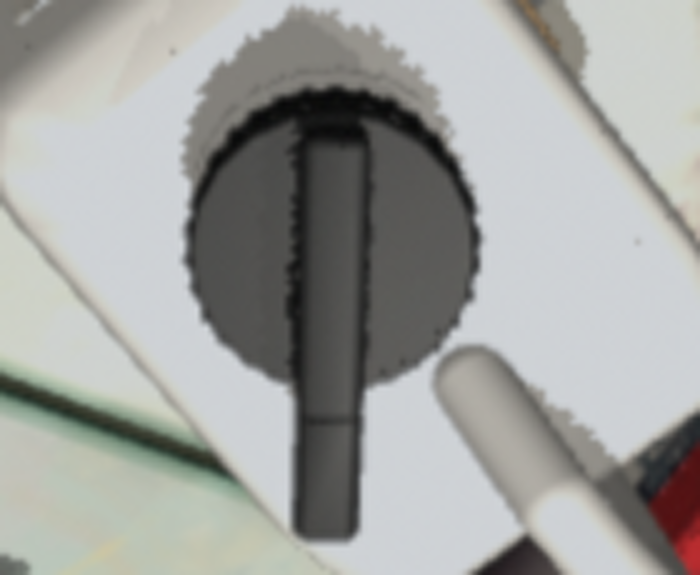

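```bash
cat > fit.py <<'E'
from h import *
import pickle
np.set_printoptions(precision=4,suppress=True)
S=P('side');T=P('top');st=pickle.load(open('st1.pkl','rb'));W=P('wrist',st)
s=lambda x,y,o,f:(o[0]+(x+.5)/f-.5,o[1]+(y+.5)/f-.5)
tj=lambda x,y:s(x,y,(345,120),6);sj=lambda x,y:s(x,y,(260,110),5);wj=lambda x,y:s(x,y,(260,140),5)
obs=[(T,tj(325,305),(57,7,58),1),(T,tj(348,330),(57,-7,58),1),(T,tj(207,415),(-28,0,58),1),(T,tj(245,375),(0,0,34),1),
 (S,sj(313,112),(57,0,58),2),
 (W,wj(302,143),(-28,-7,58),.4),(W,wj(366,143),(-28,7,58),.4),(W,wj(295,540),(57,-7,58),.4),(W,wj(357,540),(57,7,58),.4),
 (W,wj(190,247),(0,-31,38),.5),(W,wj(478,247),(0,31,38),.5),(W,wj(334,388),(31,0,38),.7),(W,wj(334,108),(-31,0,38),.7)]
def f(p):
    o,C=capframe(p);r=[]
    for Pm,uv,X,sg in obs: r+=list((proj(Pm,o+C@np.array(X)/1e3)[0]-uv)/sg)
    return np.array(r+[(p[3]+.29)/.05])
r=least_squares(f,[.52,-.2,.17,-.29,-.7],loss='soft_l1');p=r.x
E
python3 - <<'E'
from fit import *
print(p,np.degrees(p[3:]),r.fun.reshape(-1)[:-1].reshape(-1,2).round(1).tolist())
print(np.sqrt(np.diag(np.linalg.inv(r.jac.T@r.jac))))
o,C=capframe(p)
# handle front end & rough points in cap frame
for uvT,uvS,uvW in [((275,275),(235,200),(460,365)),((290,222),(185,140),(535,500))]:
    X,e=tri((T,tj(*uvT)),(W,wj(*uvW)));print(X,e,C.T@(X-o)*1e3)
    X,e=tri((T,tj(*uvT)),(S,sj(*uvS)));print(X,e,C.T@(X-o)*1e3)
im=cv2.imread('pics/w2.png');
def draw(im,Pm,off,f):
    for X in [(57,7,58),(57,-7,58),(-28,7,58),(-28,-7,58),(51,0,14)]+[(31*np.cos(a),31*np.sin(a),z) for z in (0,38) for a in np.linspace(0,6.28,24)]:
        q=(proj(Pm,o+C@np.array(X)/1e3)[0]-off+.5)*f-.5; cv2.circle(im,tuple(int(v) for v in q.round()),2,(0,0,255),-1)
    return im
a=draw(cv2.imread('pics/w2c.png'),W,np.array([260,140]),5);b=draw(cv2.imread('pics/s_jug.png'),S,np.array([260,110]),5);c=draw(cv2.imread('pics/t_jug.png'),T,np.array([345,120]),6)
cv2.imwrite('pics/ov.png',cv2.resize(np.hstack([cv2.resize(x,(600,500)) for x in(a,b,c)]),(800,400)))
cv2.imwrite('pics/ovs.png',b)
E
```

```text
[ 0.5252 -0.206   0.1744 -0.1993 -0.754 ] [-11.4205 -43.1989] [[1.6, 0.9], [0.6, 0.2], [0.0, 1.3], [0.5, 0.5], [-0.9, -0.0], [-2.1, -0.9], [1.1, -0.3], [-0.4, -1.3], [1.7, -0.5], [-0.1, 1.8], [0.2, 4.1], [-0.7, 0.9], [0.5, 0.8]]
[0.0012 0.0017 0.0017 0.0502 0.0411]
[ 0.5663 -0.2214  0.1952] [array([-0.563 , -0.1785]), array([-2.1552,  1.5372])] [39.7074 27.7686 -3.6139]
[ 0.5686 -0.2239  0.1924] [array([ 0.0242, -0.627 ]), array([0.4738, 0.1513])] [41.7545 26.9325 -7.4364]
[ 0.5833 -0.2271  0.2282] [array([-0.0189, -0.0064]), array([-0.0747,  0.051 ])] [64.5404 47.9643 16.0649]
[ 0.5928 -0.2276  0.232 ] [array([ 0.0624, -3.3492]), array([2.478 , 0.7956])] [70.8992 55.8291 14.6137]
```

View pics/ov.png

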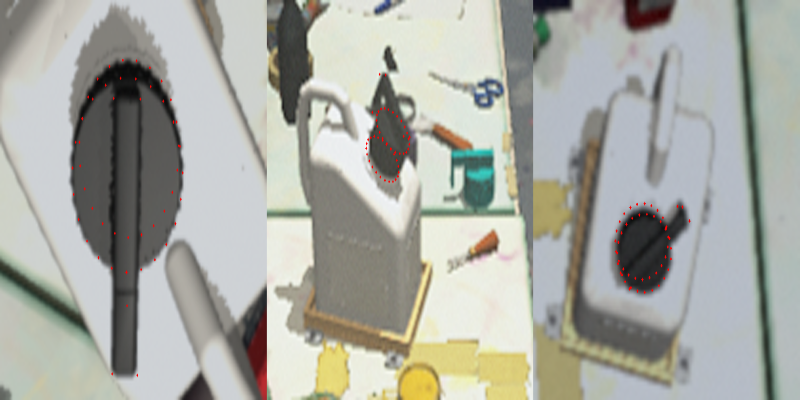

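View pics/ovs.png

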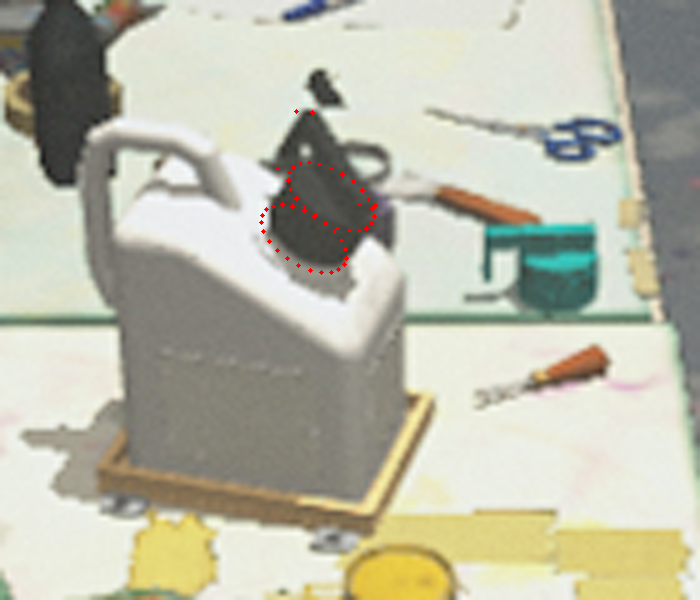

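```bash
sed -i 's#(p\[3\]+.29)/.05#(p[3]+.288)/.012#; s#^def f(p)#obs+=[(S,sj(268,225),(0,31,12),9)][:0]\ndef f(p)#' fit.py
python3 - <<'E'
from fit import *
print(p,np.degrees(p[3:]),r.cost,r.fun.reshape(-1)[:-1].reshape(-1,2).round(1).tolist())
o,C=capframe(p);s1=sensors.state()
TR=np.c_[C[:,1],C[:,0],-C[:,2]]
for h in (.057+.05,.057):
    tp=o+C@np.array([0,0,h]);print(tp,delta(s1,tp,TR))
print(proj(W,tp),proj(S,o+C@np.array([[0,0,.0],[0,0,.038]]).T[:,0]))
b=cv2.imread('pics/s_jug.png')
for X in [(57,7,58),(57,-7,58),(-28,7,58),(-28,-7,58),(51,0,14)]+[(31*np.cos(a),31*np.sin(a),z) for z in (0,38) for a in np.linspace(0,6.28,24)]:
    q=(proj(S,o+C@np.array(X)/1e3)[0]-np.array([260,110])+.5)*5-.5; cv2.circle(b,tuple(int(v) for v in q.round()),2,(0,0,255),-1)
cv2.imwrite('pics/ovs2.png',b)
E
```

```text
[ 0.5259 -0.2084  0.173  -0.2806 -0.6885] [-16.0753 -39.4507] 14.535911158036514 [[1.6, 0.7], [0.6, 0.2], [-0.0, 0.9], [0.8, 0.2], [-0.9, -0.0], [-0.6, -1.4], [2.4, -0.8], [-0.1, -0.9], [1.9, -0.3], [-0.4, 2.5], [-0.7, 4.6], [-1.2, 1.5], [0.4, 1.3]]
[ 0.4745 -0.1936  0.2657] (array([0.0023, 0.0069, 0.0849]), array([0.0016, 0.004 , 0.0199]))
[ 0.4985 -0.2006  0.2224] (array([0.0025, 0.0068, 0.1349]), array([0.0016, 0.004 , 0.0199]))
[[326.2063 194.8051]] [[320.1507 157.2134]]
```

View pics/ovs2.png

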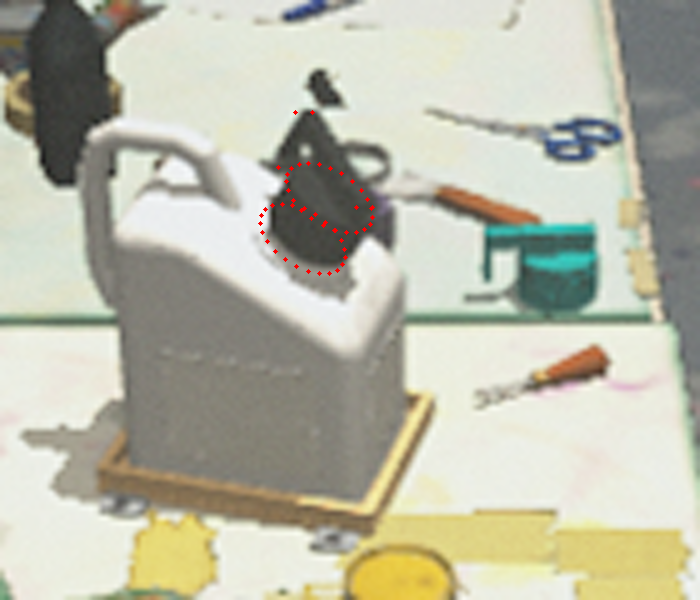

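Call:
{"method": "servo_tool", "body": {
  "dp": [
    [0.001,0.0035,0.0325],
    [0.001,0.0035,0.0325],
    [0,0,0],
    [0,0,0]
  ],
  "turn": [
    [0.001,0.002,0.01],
    [0.001,0.002,0.01],
    [0,0,0],
    [0,0,0]
  ],
  "grip": [0,0,0,0]
}}

```text
t: 3.3
tcp_pos: [0.4666, -0.192, 0.2849]
tool_rot: [2.661, 0.826, 0.626]
ft_force: [-0.3, -1.1, 1.3]
finger_gap: 1.006
```

Run:
```python
from h import *
import pickle
np.set_printoptions(precision=4,suppress=True)
st=sensors.state();im=grab_frame('wrist')[:,:,::-1]
print(st['q'],st['tcp_pos'],st['qvel'])
pickle.dump(st,open('st2.pkl','wb'));cv2.imwrite('pics/w3.png',im)
cv2.imwrite('pics/w3c.png',cv2.resize(im[130:280,240:410],None,fx=4,fy=4,interpolation=cv2.INTER_CUBIC))
```

```text
[-0.7145 -0.4029  2.0074  0.2434  1.066  -1.3834] [ 0.4666 -0.192   0.2849] [-0.0027 -0.0255 -0.0037  0.0027 -0.0064  0.0038]
```

View pics/w3c.png

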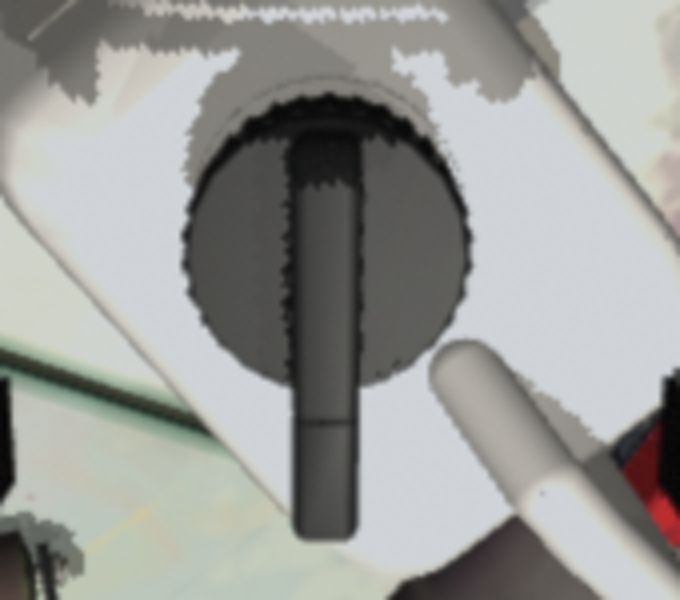

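```bash
python3 - <<'E'
import re
s=open('fit.py').read()
s=s.replace("obs+=[(S","""st2=pickle.load(open('st2.pkl','rb'));W2=P('wrist',st2);w2=lambda x,y:s(x,y,(240,130),4)
obs+=[(W2,w2(293,142),(-28,-7,58),.5),(W2,w2(361,142),(-28,7,58),.5),(W2,w2(294,540),(57,-7,58),.4),(W2,w2(357,540),(57,7,58),.4),(W2,w2(325,422),(31,0,58),.3),(W,wj(329,421),(31,0,58),.4),
(W2,w2(186,250),(0,-31,38),.5),(W2,w2(470,250),(0,31,38),.5),(W2,w2(328,390),(31,0,38),.7),(W2,w2(328,112),(-31,0,38),.8)]
obs+=[(S""")
open('fit.py','w').write(s)
E
python3 - <<'E'
from fit import *
print(p,np.degrees(p[3:]),r.cost,r.fun.reshape(-1)[:-1].reshape(-1,2).round(1).tolist())
o,C=capframe(p);s1=sensors.state()
TR=np.c_[C[:,1],C[:,0],-C[:,2]]
for h in (.057+.05,.057):
    tp=o+C@np.array([0,0,h]);print(tp,delta(s1,tp,TR))
b=cv2.imread('pics/w3c.png')
for X in [(57,7,58),(57,-7,58),(-28,7,58),(-28,-7,58),(51,0,14)]+[(31*np.cos(a),31*np.sin(a),z) for z in (0,38) for a in np.linspace(0,6.28,24)]:
    q=(proj(W2,o+C@np.array(X)/1e3)[0]-np.array([240,130])+.5)*4-.5; cv2.circle(b,tuple(int(v) for v in q.round()),2,(0,0,255),-1)
cv2.imwrite('pics/ovw2.png',b)
E
```

```text
[ 0.524  -0.207   0.1751 -0.273  -0.6993] [-15.6437 -40.0687] 24.438864961702702 [[1.5, 1.2], [0.4, 0.7], [-0.3, 1.3], [0.5, 0.7], [-0.6, -0.2], [-0.6, -3.0], [2.7, -2.2], [-1.0, -0.9], [1.3, -0.1], [-0.9, 1.3], [-0.1, 4.0], [-1.3, 1.2], [0.6, 0.3], [-0.7, -0.3], [0.6, -0.1], [-0.6, -1.7], [1.0, -1.5], [1.0, 0.4], [0.1, 0.2], [-0.4, 2.7], [-0.2, 3.4], [-0.4, 0.4], [-0.1, 0.6]]
[ 0.4725 -0.1926  0.2678] (array([-0.0016, -0.0038,  0.0182]), array([0.0048, 0.0014, 0.0045]))
[ 0.4965 -0.1993  0.2245] (array([-0.0015, -0.004 ,  0.0682]), array([0.0048, 0.0014, 0.0045]))
```

View pics/ovw2.png

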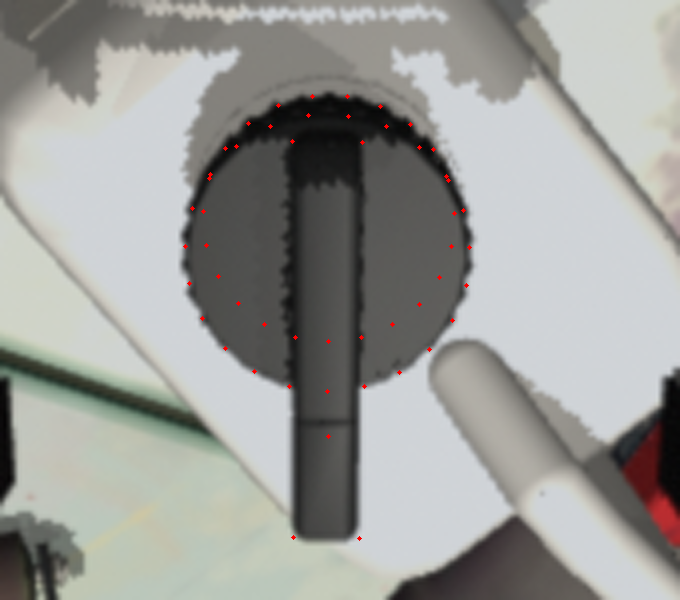

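Call:
{"method": "servo_tool", "body": {
  "dp": [
    [-0.0015,-0.004,0.02],
    [0,0,0.02],
    [0,0,0.02],
    [0,0,0],
    [0,0,0]
  ],
  "turn": [
    [0.005,0.001,0.0045],
    [0,0,0],
    [0,0,0],
    [0,0,0],
    [0,0,0]
  ],
  "grip": [0,0,0,0,0]
}}

```text
t: 3.98
tcp_pos: [0.4923, -0.198, 0.2316]
tool_rot: [2.666, 0.821, 0.629]
ft_force: [-0.1, 0.2, -0.7]
finger_gap: 0.999
```

Run:
```python
from fit import *
o,C=capframe(p);s1=sensors.state()
TR=np.c_[C[:,1],C[:,0],-C[:,2]]
print(delta(s1,o+C@np.array([0,0,.057]),TR),s1['q'],C.T@s1['ft_force'])
im=grab_frame('wrist')[:,:,::-1];cv2.imwrite('pics/w4.png',im)
```

```text
(array([0.0001, 0.0003, 0.0084]), array([ 0.0006,  0.0002, -0.0006])) [-0.681  -0.2897  2.0393  0.2516  0.9196 -1.3835] [-0.4707 -0.1974 -0.5758]
```

View pics/w4.png

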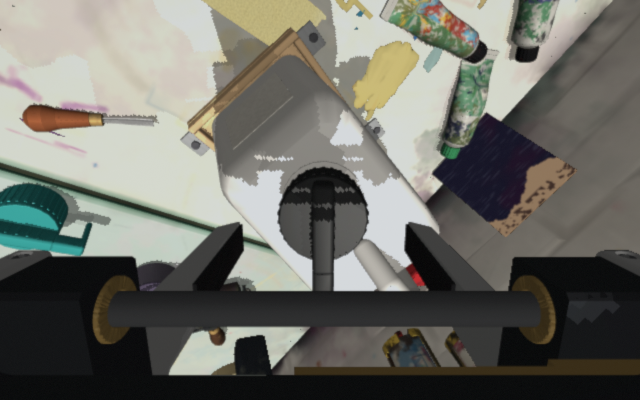

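Call:
{"method": "servo_tool", "body": {
  "dp": [
    [0,0,0.007],
    [0,0,0],
    [0,0,0],
    [0,0,0],
    [0,0,0],
    [0,0,0],
    [0,0,0],
    [0,0,0]
  ],
  "turn": [
    [0,0,0],
    [0,0,0],
    [0,0,0],
    [0,0,0],
    [0,0,0],
    [0,0,0],
    [0,0,0],
    [0,0,0]
  ],
  "grip": [0,1,1,1,1,1,1,1],
  "grip_force": 45
}}

```text
t: 5.03
tcp_pos: [0.4952, -0.1984, 0.2237]
tool_rot: [2.669, 0.822, 0.627]
ft_force: [0.4, 0.2, -0.2]
finger_gap: 0.292
```

```bash
cat > chk.py <<'E'
from fit import *
o,C=capframe(p);s1=sensors.state()
TR=np.c_[C[:,1],C[:,0],-C[:,2]]
R0=R.from_rotvec(s1['tool_rot']).as_matrix()
print('tcp in cap0 frame mm',C.T@(s1['tcp_pos']-o)*1e3,'rot from grasp (tool axes,deg)',np.degrees(R.from_matrix(TR.T@R0).as_rotvec()))
print('q',s1['q'],'gap mm',s1['finger_gap']*94,'F cap0',C.T@s1['ft_force'],'F tool',R0.T@s1['ft_force'],'M tool',R0.T@s1['wrist_torque'],'t',s1['t'])
E
python3 chk.py
```

```text
tcp in cap0 frame mm [-1.6149 -0.6989 57.1351] rot from grasp (tool axes,deg) [ 0.0971 -0.0545  0.0715]
q [-0.6768 -0.2726  2.0426  0.2528  0.9013 -1.3839] gap mm 27.404333387880797 F cap0 [-0.0801  0.3573 -0.3324] F tool [ 0.3575 -0.08    0.3322] M tool [ 0.1975 -0.1003  0.0072] t 5.025
```

Call:
{"method": "servo_tool", "body": {
  "dp": [
    [0,0,0],
    [0,0,0],
    [0,0,0]
  ],
  "turn": [
    [0,0,0],
    [0,0,0],
    [0,0,0]
  ],
  "grip": [1,1,1]
}}

```text
t: 5.4
tcp_pos: [0.4952, -0.1984, 0.2237]
tool_rot: [2.669, 0.822, 0.627]
ft_force: [0.0, -0.8, 0.2]
finger_gap: 0.006
```

```bash
python3 chk.py
```

```text
tcp in cap0 frame mm [-1.6198 -0.7027 57.1305] rot from grasp (tool axes,deg) [ 0.0974 -0.0554  0.0698]
q [-0.6768 -0.2726  2.0426  0.2528  0.9013 -1.3839] gap mm 0.5506902321791552 F cap0 [ 0.7135 -0.4017  0.0209] F tool [-0.4009  0.714  -0.0217] M tool [ 0.1554 -0.1804 -0.0316] t 5.4
```

Run:
```python
from h import *
im=grab_frame('wrist')[:,:,::-1];cv2.imwrite('pics/w5.png',im)
t=grab_frame('top')[:,:,::-1];s=grab_frame('side')[:,:,::-1]
cv2.imwrite('pics/ts5.png',np.hstack([cv2.resize(t[110:230,330:450],None,fx=3.3,fy=4,interpolation=cv2.INTER_CUBIC),cv2.resize(s[100:220,260:380],None,fx=3.3,fy=4,interpolation=cv2.INTER_CUBIC)]))
```

```text
(no output)
```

View pics/w5.png

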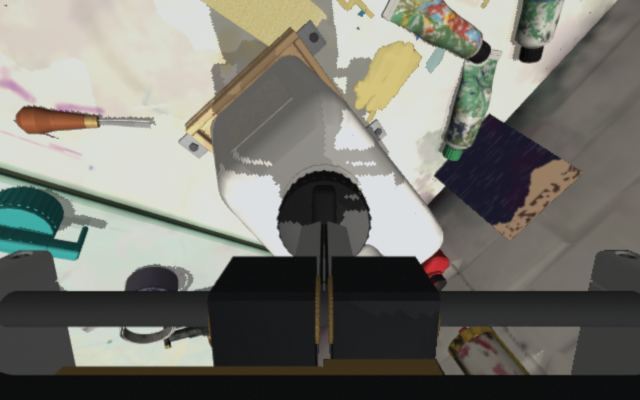

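View pics/ts5.png

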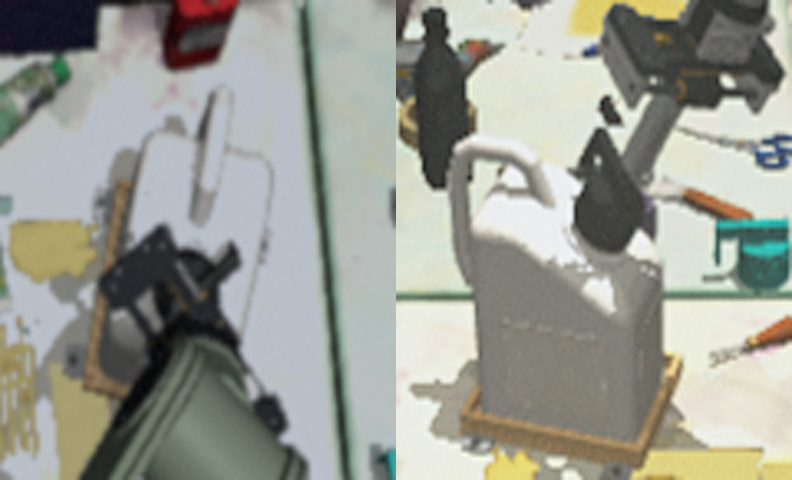

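Run:
```python
from fit import *
im=cv2.imread('pics/w5.png')
cv2.imwrite('pics/w5c.png',cv2.resize(im[150:290,240:410],None,fx=4,fy=4,interpolation=cv2.INTER_CUBIC))
st=sensors.state();Wn=P('wrist',st);o,C=capframe(p)
R0=R.from_rotvec(st['tool_rot']).as_matrix()
for z in(0,.019): print(proj(Wn,st['tcp_pos']+R0@np.array([0,0,z])))
print(proj(Wn,o+(C@np.array([[-.028,0,.058],[.057,0,.058],[0,0,.038],[0,.031,.038]]).T).T))
```

```text
[[322.7626 231.2029]]
[[322.8323 221.6843]]
[[323.82   189.6095]
 [324.0038 316.3457]
 [323.8868 223.8954]
 [369.8377 223.8391]]
```

View pics/w5c.png

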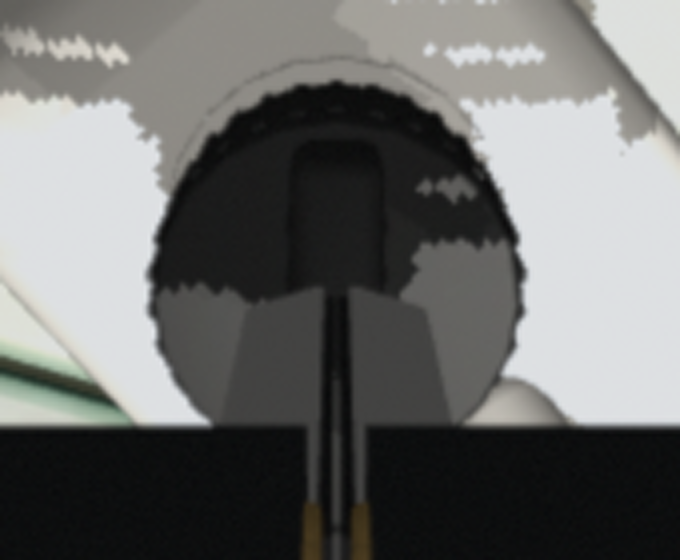

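Run:
```python
from fit import *
st=sensors.state();S=P('side');T=P('top')
R0=R.from_rotvec(st['tool_rot']).as_matrix()
o,C=capframe(p)
for i in range(1):
    s=grab_frame('side')[:,:,::-1].copy();t=grab_frame('top')[:,:,::-1].copy();print(st['finger_gap'])
a=cv2.resize(s[110:190,300:420],None,fx=6,fy=6,interpolation=cv2.INTER_CUBIC)
for z in (-.08,-.04,-.02,0,.019):
    q=(proj(S,st['tcp_pos']+R0@np.array([0,0,z]))[0]-[300,110]+.5)*6-.5
    cv2.circle(a,tuple(int(v) for v in q),3,(0,0,255),-1);print(z,q)
cv2.imwrite('pics/s6.png',a)
```

```text
0.0026840967900102885
-0.08 [250.1006 100.5569]
-0.04 [213.416  156.8118]
-0.02 [195.5273 184.2436]
0 [177.931  211.2269]
0.019 [161.4791 236.4555]
```

View pics/s6.png

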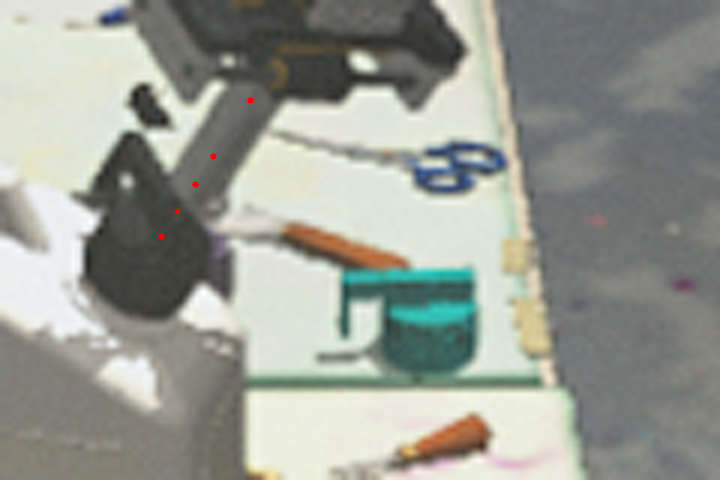

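Run:
```python
import cv2,numpy as np
a=cv2.imread('pics/w4.png')[200:310,160:490];a=np.clip(a.astype(float)*1.6,0,255).astype('uint8')
cv2.imwrite('pics/w4c.png',cv2.resize(a,None,fx=2.4,fy=2.4,interpolation=cv2.INTER_CUBIC))
```

```text
(no output)
```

View pics/w4c.png

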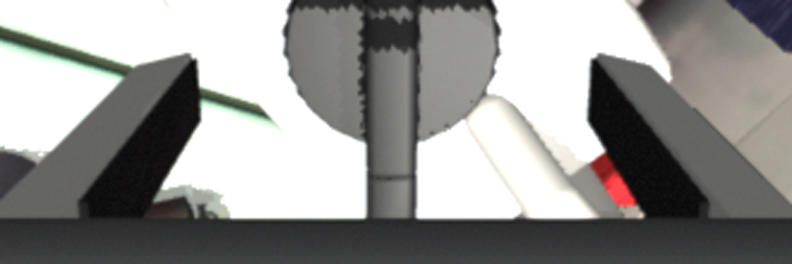

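The fingers closed above the bar. Both the wrist and side views put the visible fingertips about 10 mm behind the reported TCP, where I was told they would be 19 mm ahead of it. I'll reopen part way, go lower in steps and use contact force to find the top.

Call:
{"method": "servo_tool", "body": {
  "dp": [
    [0,0,0],
    [0,0,0],
    [0,0,0],
    [0,0,0],
    [0,0,0],
    [0,0,0]
  ],
  "turn": [
    [0,0,0],
    [0,0,0],
    [0,0,0],
    [0,0,0],
    [0,0,0],
    [0,0,0]
  ],
  "grip": [0.5,0.5,0.5,0.5,0.5,0.5]
}}

```text
t: 6.4
tcp_pos: [0.4952, -0.1985, 0.2238]
tool_rot: [2.669, 0.822, 0.627]
ft_force: [-0.8, 0.7, -0.3]
finger_gap: 0.501
```

```bash
python3 chk.py
python3 - <<'E'
from h import *
im=grab_frame('wrist')[:,:,::-1];cv2.imwrite('pics/w6.png',im)
E
```

```text
tcp in cap0 frame mm [-1.59   -0.6824 57.1482] rot from grasp (tool axes,deg) [ 0.0941 -0.053   0.0707]
q [-0.6768 -0.2726  2.0425  0.2528  0.9013 -1.3839] gap mm 47.10474949780902 F cap0 [-1.0202 -0.2268  0.2258] F tool [-0.2282 -1.0203 -0.2239] M tool [ 0.133  -0.1762 -0.0438] t 6.4
```

View pics/w6.png

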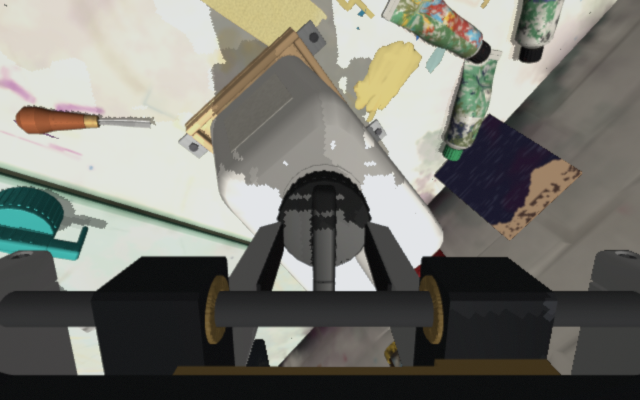

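Call:
{"method": "servo_tool", "body": {
  "dp": [
    [0,0,0.01],
    [0,0,0.01],
    [0,0,0],
    [0,0,0]
  ],
  "turn": [
    [0,0,0],
    [0,0,0],
    [0,0,0],
    [0,0,0]
  ],
  "grip": [0.5,0.5,0.5,0.5]
}}

```text
t: 6.95
tcp_pos: [0.5048, -0.201, 0.206]
tool_rot: [2.669, 0.822, 0.627]
ft_force: [-0.3, -0.5, 0.5]
finger_gap: 0.498
```

```bash
python3 chk.py
python3 - <<'E'
from h import *
im=grab_frame('wrist')[:,:,::-1];cv2.imwrite('pics/w7.png',im[120:320,180:460].repeat(2,0).repeat(2,1))
E
```

```text
tcp in cap0 frame mm [-1.8761 -0.7852 36.8521] rot from grasp (tool axes,deg) [ 0.1342 -0.0638  0.0754]
q [-0.6657 -0.2269  2.0456  0.2567  0.8521 -1.3862] gap mm 46.810528366798145 F cap0 [ 0.47   -0.3791  0.4979] F tool [-0.3791  0.4694 -0.4985] M tool [ 0.1821 -0.1422 -0.0796] t 6.95
```

View pics/w7.png

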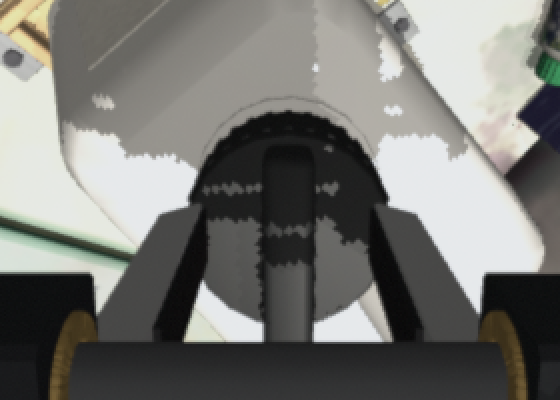

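Call:
{"method": "servo_tool", "body": {
  "dp": [
    [0,0,0.005],
    [0,0,0]
  ],
  "turn": [
    [0,0,0],
    [0,0,0]
  ],
  "grip": [0.5,0.5]
}}

```text
t: 7.25
tcp_pos: [0.5077, -0.2022, 0.203]
tool_rot: [2.667, 0.822, 0.628]
ft_force: [-4.1, -0.6, 4.7]
finger_gap: 0.5
```

```bash
python3 chk.py
```

```text
tcp in cap0 frame mm [-0.7539 -0.3037 32.6942] rot from grasp (tool axes,deg) [ 0.0148 -0.0303  0.0428]
q [-0.6632 -0.2166  2.0448  0.2577  0.84   -1.387 ] gap mm 47.045659146373815 F cap0 [ 0.3769 -1.8294  5.9765] F tool [-1.8323  0.3767 -5.9756] M tool [ 0.272  -0.2466  0.025 ] t 7.25
```

Call:
{"method": "servo_tool", "body": {
  "dp": [
    [0,0,-0.001],
    [0,0,0],
    [0,0,0],
    [0,0,0],
    [0,0,0],
    [0,0,0]
  ],
  "turn": [
    [0,0,0],
    [0,0,0],
    [0,0,0],
    [0,0,0],
    [0,0,0],
    [0,0,0]
  ],
  "grip": [1,1,1,1,1,1],
  "grip_force": 45
}}

```text
t: 8.0
tcp_pos: [0.5069, -0.2018, 0.2031]
tool_rot: [2.668, 0.821, 0.627]
ft_force: [-3.2, -0.5, 5.5]
finger_gap: 0.147
```

```bash
python3 chk.py
```

```text
tcp in cap0 frame mm [-1.377  -0.635  33.2319] rot from grasp (tool axes,deg) [ 0.0669 -0.0482  0.0704]
q [-0.6637 -0.2184  2.0457  0.2576  0.8421 -1.3868] gap mm 13.853840999655995 F cap0 [ 1.0366 -0.9337  6.284 ] F tool [-0.9377  1.0304 -6.2845] M tool [ 0.0149 -0.4207  0.0105] t 8.0
```

Call:
{"method": "servo_tool", "body": {
  "dp": [
    [0,0,0.004],
    [0,0,0.004],
    [0,0,0],
    [0,0,0]
  ],
  "turn": [
    [0,0,0],
    [0,0,0],
    [0,0,0],
    [0,0,0]
  ],
  "grip": [1,1,1,1]
}}

```text
t: 8.5
tcp_pos: [0.5104, -0.2028, 0.1968]
tool_rot: [2.668, 0.822, 0.627]
ft_force: [-9.3, 1.6, 11.2]
finger_gap: 0.147
```

```bash
python3 chk.py
```

```text
tcp in cap0 frame mm [-1.3186 -0.6219 25.9201] rot from grasp (tool axes,deg) [ 0.0845 -0.0693  0.0268]
q [-0.6597 -0.2011  2.0455  0.2588  0.8248 -1.3881] gap mm 13.779626623223995 F cap0 [-1.3002 -2.4161 14.4051] F tool [ -2.4341  -1.3203 -14.4003] M tool [ 0.4249 -0.7188  0.0574] t 8.5
```

Call:
{"method": "servo_tool", "body": {
  "dp": [
    [0,0,0.001],
    [0,0,0],
    [0,0,0],
    [0,0,0],
    [0,0,0]
  ],
  "turn": [
    [0,0,0],
    [0,0,-0.08],
    [0,0,-0.08],
    [0,0,-0.08],
    [0,0,0]
  ],
  "grip": [1,1,1,1,1]
}}

```text
t: 9.12
tcp_pos: [0.5113, -0.203, 0.1965]
tool_rot: [2.514, 1.12, 0.567]
ft_force: [-9.5, 2.3, 11.8]
finger_gap: 0.141
```

```bash
python3 chk.py
```

```text
tcp in cap0 frame mm [-1.0692 -0.3466 25.1886] rot from grasp (tool axes,deg) [  0.0421  -0.0234 -13.7401]
q [-0.6591 -0.1992  2.0451  0.2596  0.8223 -1.6287] gap mm 13.279619336539943 F cap0 [-1.7584 -1.925  15.1379] F tool [ -1.457   -2.1771 -15.1357] M tool [ 0.6106 -0.4397 -0.0225] t 9.125
```

Call:
{"method": "servo_tool", "body": {
  "dp": [
    [0,0,0],
    [0,0,0],
    [0,0,0],
    [0,0,0],
    [0,0,0],
    [0,0,0],
    [0,0,0],
    [0,0,0],
    [0,0,0]
  ],
  "turn": [
    [0,0,-0.106],
    [0,0,-0.106],
    [0,0,-0.106],
    [0,0,-0.106],
    [0,0,-0.106],
    [0,0,-0.106],
    [0,0,-0.106],
    [0,0,-0.106],
    [0,0,0]
  ],
  "grip": [1,1,1,1,1,1,1,1,1]
}}

```text
t: 10.25
tcp_pos: [0.511, -0.2031, 0.1963]
tool_rot: [1.766, 1.983, 0.311]
ft_force: [-10.3, 1.7, 12.0]
finger_gap: 0.142
```

```bash
python3 chk.py
python3 - <<'E'
from h import *
im=grab_frame('wrist')[:,:,::-1];t=grab_frame('top')[:,:,::-1]
cv2.imwrite('pics/w8.png',np.hstack([cv2.resize(im,(560,350)),cv2.resize(t[110:220,350:425],(240,350))]))
E
```

```text
tcp in cap0 frame mm [-1.8884 -0.8159 24.9416] rot from grasp (tool axes,deg) [  0.0825  -0.0307 -62.3578]
q [-0.6593 -0.1991  2.0454  0.2589  0.8224 -2.477 ] gap mm 13.38901446469339 F cap0 [-1.5539 -2.8358 15.5532] F tool [  0.0652  -3.2554 -15.5486] M tool [0.8739 0.146  0.0041] t 10.25
```

View pics/w8.png

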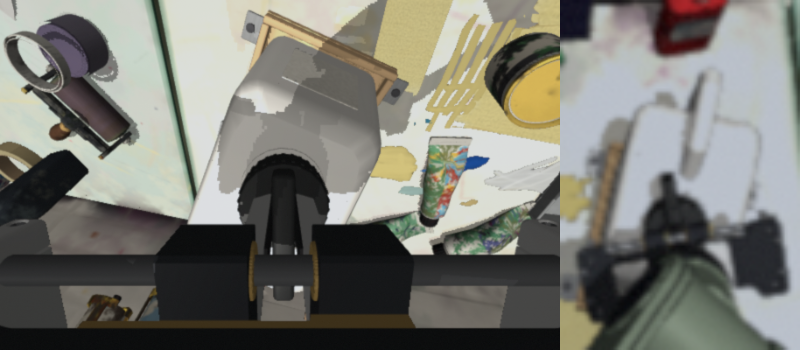

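Call:
{"method": "servo_tool", "body": {
  "dp": [
    [0,0,-0.005],
    [0,0,-0.01],
    [0,0,-0.015],
    [0,0,-0.02],
    [0,0,-0.02],
    [0,0,0]
  ],
  "turn": [
    [0,0,0],
    [0,0,0],
    [0,0,0],
    [0,0,0],
    [0,0,0],
    [0,0,0]
  ],
  "grip": [1,1,1,1,1,1]
}}

```text
t: 11.1
tcp_pos: [0.4774, -0.1933, 0.2568]
tool_rot: [1.766, 1.981, 0.313]
ft_force: [0.5, 0.0, -0.5]
finger_gap: 0.145
```

```bash
python3 chk.py
python3 - <<'E'
from h import *
im=grab_frame('wrist')[:,:,::-1];s=grab_frame('side')[:,:,::-1]
cv2.imwrite('pics/w9.png',np.hstack([cv2.resize(im,(400,250)),cv2.resize(s[80:205,260:460],(400,250),interpolation=cv2.INTER_CUBIC)]))
E
```

```text
tcp in cap0 frame mm [-2.1519 -0.5427 94.8982] rot from grasp (tool axes,deg) [  0.0216   0.0046 -62.2759]
q [-0.6989 -0.3534  2.0313  0.2489  0.9945 -2.4703] gap mm 13.641299396051851 F cap0 [ 0.0442  0.2364 -0.7225] F tool [0.0706 0.23   0.7225] M tool [0.311  0.1769 0.0324] t 11.1
```

View pics/w9.png

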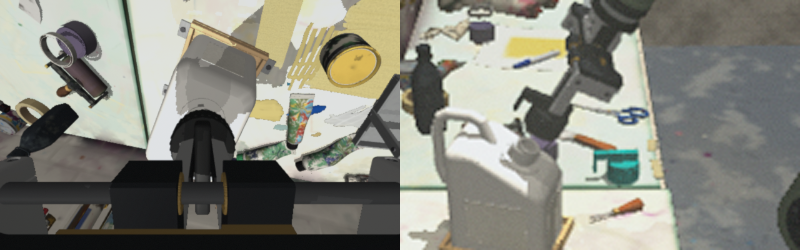

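The cap is off; the neck is bare at about (525,145) in the side crop. Next I'll measure how the cap sits in the hand.

Run:
```python
from h import *
im=grab_frame('wrist')[:,:,::-1];cv2.imwrite('pics/w10.png',im)
a=np.clip(im[150:290,250:400].astype(float)*1.8,0,255).astype('uint8')
cv2.imwrite('pics/w10c.png',cv2.resize(a,None,fx=4.2,fy=4.2,interpolation=cv2.INTER_CUBIC))
```

```text
(no output)
```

View pics/w10c.png

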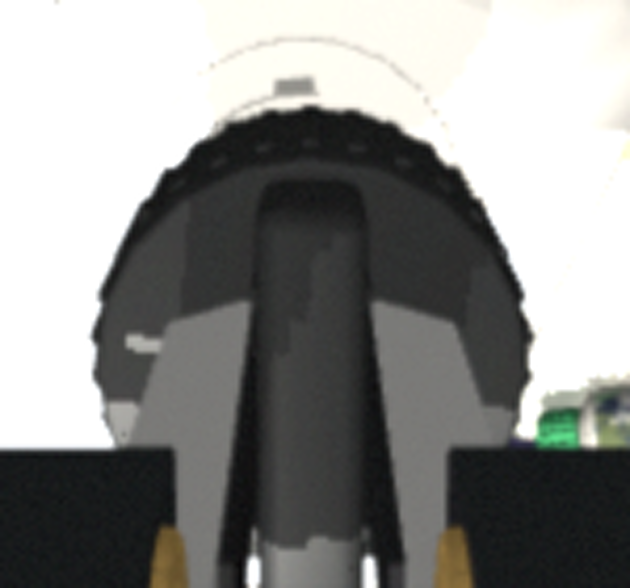

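```bash
cat > hand.py <<'E'
from h import *
def fit_hand(off,f,pts,tilt=True):
    c=camera_info('wrist');K=c['camera_matrix'];Pm=K@np.linalg.inv(c['T_tool_cam'])[:3]
    def X(p,x):
        Rt=np.array([[0,1,0],[1,0,0],[0,0,-1.]])@R.from_rotvec([0,p[3],p[4]]).as_matrix()
        return p[:3]+Rt@(np.array(x)/1e3)
    def fun(p):
        r=[]
        for (u,v),x,wu,wv in pts:
            q=proj(Pm,X(p,x))[0]-np.array([off[0]+(u+.5)/f-.5,off[1]+(v+.5)/f-.5]); r+=[q[0]*wu,q[1]*wv]
        return np.array(r+[p[3]/.02,p[4]/.03])
    return least_squares(fun,[0,0,.03,0,0])
E
python3 - <<'E'
from hand import *
np.set_printoptions(precision=4,suppress=True)
pts=[((97,345),(0,-31,38),2,.5),((530,345),(0,31,38),2,.5),((312,162),(-31,0,38),1,1.5),((312,190),(-28,0,58),2,1.5),((254,290),(-15,-7,58),2,0),((369,290),(-15,7,58),2,0)]
r=fit_hand((250,150),4.2,pts);print(r.x,r.fun.reshape(-1,2))
E
```

```text
[ 0.0011  0.0043  0.0333 -0.0519  0.0069] [[ 0.1496  2.3457]
 [-0.7113  1.985 ]
 [-0.1603 -4.3194]
 [-0.1995  2.6263]
 [ 1.6153  0.    ]
 [-0.8417  0.    ]
 [-2.5966  0.2292]]
```

Run:
```python
from hand import *
im=cv2.imread('pics/w10.png')
a=np.clip(im[150:375,240:410].astype(float)*1.8,0,255).astype('uint8')
a=cv2.resize(a,None,fx=2.6,fy=2.6,interpolation=cv2.INTER_CUBIC)
c=camera_info('wrist');Pm=c['camera_matrix']@np.linalg.inv(c['T_tool_cam'])[:3]
out=[]
for p in [(.0005,-.001,.033),(.0005,.0015,.033)]:
    b=a.copy()
    for x in [(57,7,58),(57,-7,58),(-28,7,58),(-28,-7,58),(31,0,58)]+[(31*np.cos(t),31*np.sin(t),z) for z in (0,38) for t in np.linspace(0,6.28,36)]:
        q=(proj(Pm,np.array(p)+np.array([x[1],x[0],-x[2]])/1e3)[0]-[240,150]+.5)*2.6-.5
        cv2.circle(b,tuple(int(v) for v in q),2,(0,0,255),-1)
    out.append(b[:, 40:420])
o=np.hstack(out);print(o.shape);cv2.imwrite('pics/w10o.png',o)
```

```text
(585, 760, 3)
```

View pics/w10o.png

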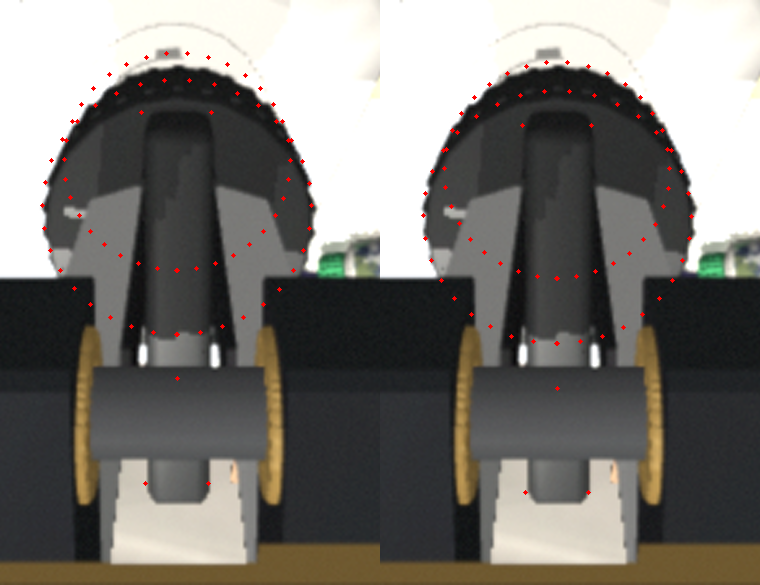

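```bash
python3 - <<'E'
import hand
s=open('hand.py').read().replace("p[3]/.02","p[3]/.2");open('hand.py','w').write(s)
E
python3 - <<'E'
from hand import *
np.set_printoptions(precision=4,suppress=True)
k=4.2/2.6
# convert 2.6-scale coords (offset 240,150; crop shift 40) to common px
def u(x,y): return ((x+40+.5)/2.6-.5,(y+.5)/2.6-.5)
pts=[(u(44,212),(0,-31,38),2,.3),(u(314,212),(0,31,38),2,.3),(u(178,102),(-31,0,38),1,1),(u(178,114),(-28,0,58),2,1.5),(u(178,70),(-31,0,0),1,1),(u(179,502),(57,0,56),2,2),(u(149,490),(54,-7,58),2,0),(u(210,490),(54,7,58),2,0)]
r=fit_hand((240,150),1,pts);print(r.x,np.degrees(r.x[3:]));print(r.fun.reshape(-1,2))
im=cv2.imread('pics/w10.png')
a=np.clip(im[150:375,240:410].astype(float)*1.8,0,255).astype('uint8')
a=cv2.resize(a,None,fx=2.6,fy=2.6,interpolation=cv2.INTER_CUBIC)
c=camera_info('wrist');Pm=c['camera_matrix']@np.linalg.inv(c['T_tool_cam'])[:3];p=r.x
Rt=np.array([[0,1,0],[1,0,0],[0,0,-1.]])@R.from_rotvec([0,p[3],p[4]]).as_matrix()
for x in [(57,7,58),(57,-7,58),(-28,7,58),(-28,-7,58),(31,0,58)]+[(31*np.cos(t),31*np.sin(t),z) for z in (0,38) for t in np.linspace(0,6.28,36)]:
    q=(proj(Pm,p[:3]+Rt@np.array(x)/1e3)[0]-[240,150]+.5)*2.6-.5
    cv2.circle(a,tuple(int(v) for v in q),2,(0,0,255),-1)
cv2.imwrite('pics/w10p.png',a)
print('hook in tool',p[:3]+Rt@np.array([.041,0,.042]))
E
```

```text
[ 0.0009  0.0049  0.0308 -0.0881  0.0024] [-5.0476  0.1402]
[[-0.4433  1.5929]
 [-0.1054  1.5049]
 [ 0.0999 -4.2421]
 [ 0.252   1.7025]
 [ 0.0857  1.9552]
 [ 0.3232 -0.5559]
 [-1.6231  0.    ]
 [ 1.4672  0.    ]
 [-0.4405  0.0816]]
hook in tool [ 0.001   0.0421 -0.0147]
```

View pics/w10p.png

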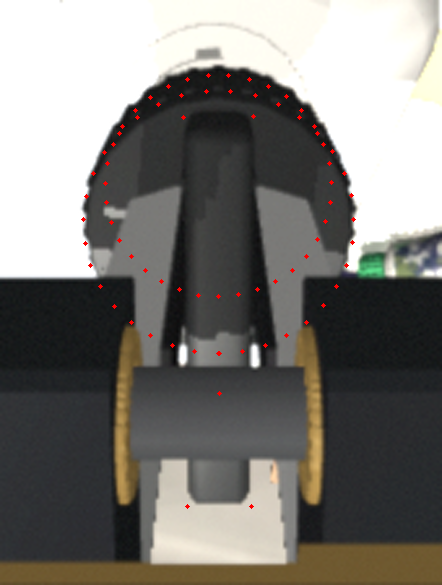

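```bash
cat > tgt.py <<'E'
from h import *
import sys
np.set_printoptions(precision=4,suppress=True)
def target(bar,yaw,hover,lev=.07,hook=np.array([.001,.042,-.0147])):
    c,s=np.cos(yaw),np.sin(yaw)
    capx=np.array([c,s,0]);capy=np.array([-s,c,0])
    TR=np.c_[capy,capx,[0,0,-1.]]@R.from_rotvec([lev,0,0]).as_matrix()
    return np.array([bar[0],bar[1],.125+hover])-TR@hook,TR
E
python3 - <<'E'
from tgt import *
tp,TR=target((.5565,.2045),np.radians(5),.12)
st=sensors.state();print(tp,st['tcp_pos'],delta(st,tp,TR))
d,t=delta(st,tp,TR)
R0=R.from_rotvec(st['tool_rot']).as_matrix()
print('lift .06 world z in tool',R0.T@[0,0,.06],'then',R0.T@(tp-st['tcp_pos']-[0,0,.06]))
E
```

```text
[0.5138 0.1998 0.2333] [ 0.4769 -0.1929  0.2544] (array([ 0.3864,  0.0802, -0.016 ]), array([0.554 , 0.1897, 0.0199]))
lift .06 world z in tool [-0.0112  0.0276 -0.0521] then [0.3975 0.0526 0.0361]
```

Call:
{"method": "servo_tool", "body": {
  "dp": [
    [-0.0056,0.0138,-0.026],
    [-0.0056,0.0138,-0.026],
    [0.0442,0.0058,0.004],
    [0.0442,0.0058,0.004],
    [0.0442,0.0058,0.004],
    [0.0442,0.0058,0.004],
    [0.0442,0.0058,0.004],
    [0.0442,0.0058,0.004],
    [0.0442,0.0058,0.004],
    [0.0442,0.0058,0.004]
  ],
  "turn": [
    [0,0,0],
    [0,0,0],
    [0,0,0],
    [0,0,0],
    [0,0,0],
    [0,0,0],
    [0,0,0],
    [0,0,0],
    [0,0,0],
    [0,0,0]
  ],
  "grip": [1,1,1,1,1,1,1,1,1,1]
}}

```text
t: 12.5
tcp_pos: [0.5093, 0.1575, 0.241]
tool_rot: [1.768, 1.985, 0.31]
ft_force: [0.4, 0.2, -2.0]
finger_gap: 0.148
```

Call:
{"method": "servo_tool", "body": {
  "dp": [
    [0.0442,0.0058,0.004],
    [0,0,0],
    [0,0,0],
    [0,0,0],
    [0,0,0],
    [0,0,0],
    [0,0,0]
  ],
  "turn": [
    [0,0,0],
    [0.111,0.038,0.004],
    [0.111,0.038,0.004],
    [0.111,0.038,0.004],
    [0.111,0.038,0.004],
    [0.11,0.038,0.004],
    [0,0,0]
  ],
  "grip": [1,1,1,1,1,1,1]
}}

```text
t: 13.38
tcp_pos: [0.5152, 0.1986, 0.2315]
tool_rot: [-2.093, -2.279, 0.083]
ft_force: [-0.2, -0.7, -1.2]
finger_gap: 0.145
```

Run:
```python
from tgt import *
tp,TR=target((.5565,.2045),np.radians(5),.12)
st=sensors.state();print(st['t'],st['q'],tp,st['tcp_pos'],st['finger_gap']*94,delta(st,tp,TR),st['ft_force'])
im=grab_frame('wrist')[:,:,::-1];s=grab_frame('side')[:,:,::-1]
import pickle;pickle.dump(st,open('st3.pkl','wb'))
cv2.imwrite('pics/w11.png',im);cv2.imwrite('pics/s11.png',s)
cv2.imwrite('pics/s11c.png',cv2.resize(s[180:300,240:400],None,fx=5,fy=5,interpolation=cv2.INTER_CUBIC))
```

```text
13.375 [ 0.2068  0.1837  1.4929  0.0066  1.5357 -1.4494] [0.5138 0.1998 0.2333] [0.5152 0.1986 0.2315] 13.600559567520131 (array([ 0.0013, -0.0014, -0.0016]), array([-0.001 ,  0.0018, -0.0024])) [-0.2257 -0.7182 -1.1842]
```

View pics/w11.png

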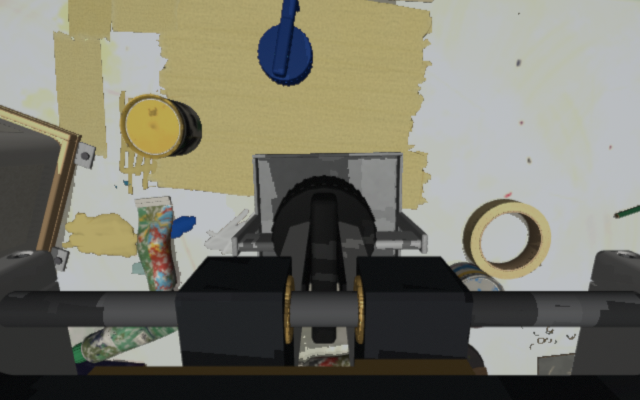

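View pics/s11c.png

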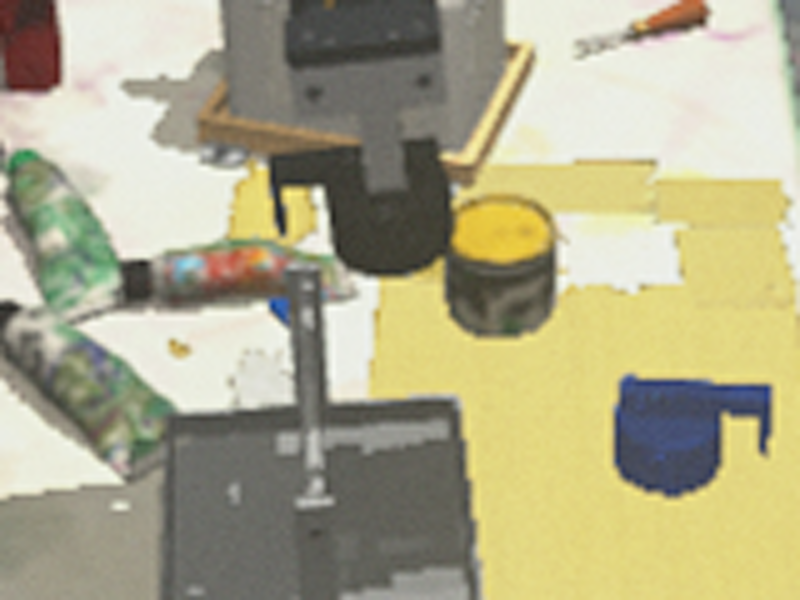

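Run:
```python
import cv2
im=cv2.imread('pics/w11.png')
cv2.imwrite('pics/w11c.png',cv2.resize(im[140:270,225:435],None,fx=3.8,fy=3.8,interpolation=cv2.INTER_CUBIC))
```

```text
(no output)
```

View pics/w11c.png

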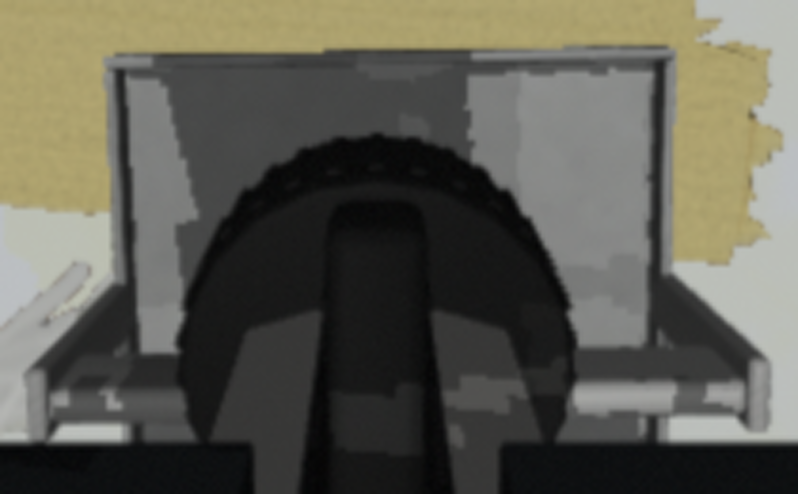

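Run:
```python
from tgt import *
import pickle
st=pickle.load(open('st3.pkl','rb'));W=P('wrist',st)
g=lambda x,y:(225+(x+.5)/3.8-.5,140+(y+.5)/3.8-.5)
L=onz(W,g(110,403),.125);Rr=onz(W,g(690,395),.125)
e1=onz(W,g(28,404),.125);e2=onz(W,g(770,395),.125)
print(L,Rr,e1,e2,np.linalg.norm(e1-e2));y=np.array(L)-Rr
d=(e1-e2)
print('yaw',np.degrees(np.arctan2(d[0],-d[1])),'mid',(e1+e2)/2, 'edges',[onz(W,g(*q),.125) for q in [(110,387),(110,419),(690,379),(690,412)]])
for q in [(108,57),(673,49)]: print('tray front corner',onz(W,g(*q),.022))
```

```text
[0.5653 0.136 ] [0.5508 0.2818] [0.5674 0.1154] [0.549  0.3019] 0.18736995134916953
yaw 5.616947593294367 mid [0.5582 0.2086] edges [array([0.5611, 0.1358]), array([0.5695, 0.1362]), array([0.5466, 0.2812]), array([0.5552, 0.2823])]
tray front corner [0.4844 0.1094]
tray front corner [0.4664 0.2912]
```

Run:
```python
from tgt import *
tp,TR=target((.559,.2086),np.radians(5.6),.045)
st=sensors.state();d,t=delta(st,tp,TR);print(tp,st['tcp_pos'],d,t)
```

```text
[0.5164 0.2034 0.1583] [0.5136 0.1993 0.2324] [0.004  0.0083 0.0737] [ 0.0001  0.0013 -0.0109]
```

Call:
{"method": "servo_tool", "body": {
  "dp": [
    [0.002,0.0042,0.025],
    [0.002,0.0041,0.025],
    [0,0,0.0237],
    [0,0,0],
    [0,0,0]
  ],
  "turn": [
    [0,0.001,-0.011],
    [0,0,0],
    [0,0,0],
    [0,0,0],
    [0,0,0]
  ],
  "grip": [1,1,1,1,1]
}}

```text
t: 14.1
tcp_pos: [0.517, 0.204, 0.1609]
tool_rot: [-2.078, -2.295, 0.076]
ft_force: [-0.1, -0.0, -0.6]
finger_gap: 0.145
```

Run:
```python
from tgt import *
tp,TR=target((.559,.2086),np.radians(5.6),.045)
st=sensors.state();print(st['t'],st['tcp_pos'],delta(st,tp,TR),st['ft_force'])
s=grab_frame('side')[:,:,::-1];t=grab_frame('top')[:,:,::-1]
cv2.imwrite('pics/s12c.png',cv2.resize(s[190:300,250:370],None,fx=5,fy=5,interpolation=cv2.INTER_CUBIC))
```

```text
14.1 [0.517  0.204  0.1609] (array([-0.0005, -0.0005,  0.0026]), array([ 0.0036, -0.0002,  0.001 ])) [-0.1291 -0.0306 -0.5865]
```

View pics/s12c.png

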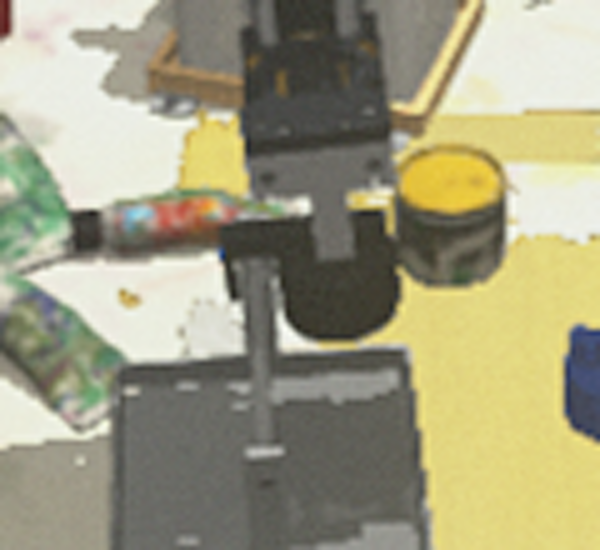

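Call:
{"method": "servo_tool", "body": {
  "dp": [
    [-0.0005,-0.0005,0.008],
    [0,0,0.008],
    [0,0,0.008],
    [0,0,0]
  ],
  "turn": [
    [0,0,0],
    [0,0,0],
    [0,0,0],
    [0,0,0]
  ],
  "grip": [1,1,1,1]
}}

```text
t: 14.7
tcp_pos: [0.5141, 0.2026, 0.1346]
tool_rot: [-2.078, -2.292, 0.081]
ft_force: [0.1, 0.2, -1.1]
finger_gap: 0.146
```

Run:
```python
from tgt import *
tp,TR=target((.559,.2086),np.radians(5.6),.0)
st=sensors.state();print(st['t'],st['tcp_pos'],delta(st,tp,TR),st['ft_force'],st['wrist_torque'])
s=grab_frame('side')[:,:,::-1]
cv2.imwrite('pics/s13c.png',cv2.resize(s[190:300,250:370],None,fx=5,fy=5,interpolation=cv2.INTER_CUBIC))
```

```text
14.7 [0.5141 0.2026 0.1346] (array([0.0006, 0.0038, 0.0211]), array([-0.0005,  0.0001,  0.0001])) [ 0.0975  0.1539 -1.0569] [ 0.0335 -0.0767 -0.0095]
```

View pics/s13c.png

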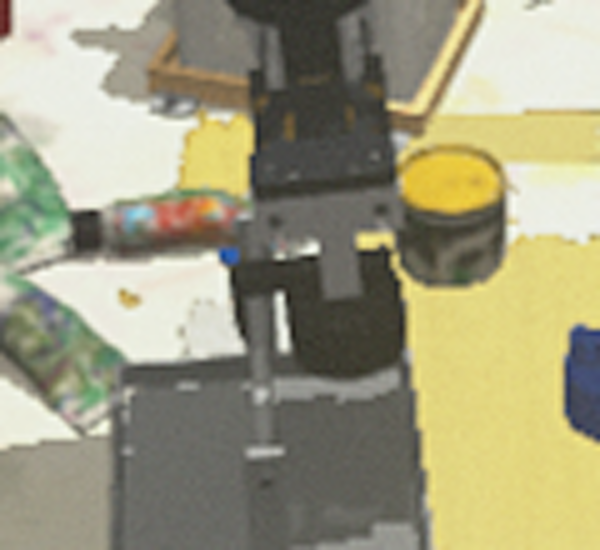

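Call:
{"method": "servo_tool", "body": {
  "dp": [
    [0.0006,0.0025,0],
    [0,0.0005,0.007],
    [0,0.0005,0.007],
    [0,0,0]
  ],
  "turn": [
    [0,0,0],
    [0,0,0],
    [0,0,0],
    [0,0,0]
  ],
  "grip": [1,1,1,1]
}}

```text
t: 15.25
tcp_pos: [0.5165, 0.2034, 0.1205]
tool_rot: [-2.078, -2.292, 0.081]
ft_force: [-0.2, -0.2, -2.7]
finger_gap: 0.144
```

Run:
```python
from tgt import *
tp,TR=target((.559,.2086),np.radians(5.6),.0)
st=sensors.state();print(st['t'],st['tcp_pos'],delta(st,tp,TR),st['ft_force'],st['wrist_torque'])
s=grab_frame('side')[:,:,::-1]
cv2.imwrite('pics/s14c.png',cv2.resize(s[190:300,250:370],None,fx=5,fy=5,interpolation=cv2.INTER_CUBIC))
```

```text
15.25 [0.5165 0.2034 0.1205] (array([0.    , 0.0004, 0.0072]), array([-0.0006,  0.0001,  0.0001])) [-0.1759 -0.2173 -2.7374] [ 0.0223 -0.0126  0.0054]
```

View pics/s14c.png

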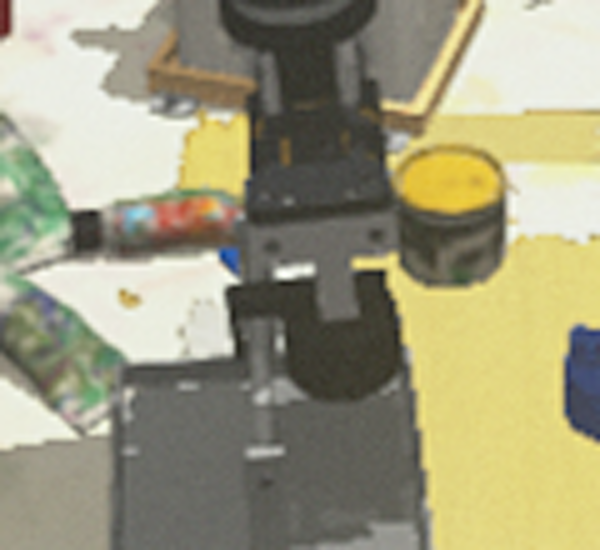

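Call:
{"method": "servo_tool", "body": {
  "dp": [
    [0,0.0003,0.004],
    [0,0,0.0015],
    [0,0,0]
  ],
  "turn": [
    [0,0,0],
    [0,0,0],
    [0,0,0]
  ],
  "grip": [1,1,1]
}}

```text
t: 15.68
tcp_pos: [0.5172, 0.2036, 0.116]
tool_rot: [-2.078, -2.293, 0.079]
ft_force: [-0.0, 0.4, -1.1]
finger_gap: 0.143
```

Call:
{"method": "servo_tool", "body": {
  "dp": [
    [0,0.0001,0.0015],
    [0,0,0]
  ],
  "turn": [
    [0,0,0],
    [0,0,0]
  ],
  "grip": [1,1]
}}

```text
t: 15.92
tcp_pos: [0.5173, 0.2037, 0.1146]
tool_rot: [-2.078, -2.293, 0.078]
ft_force: [-0.1, 0.1, -0.6]
finger_gap: 0.146
```

Call:
{"method": "servo_tool", "body": {
  "dp": [
    [0,0,0.0015],
    [0,0,0]
  ],
  "turn": [
    [0,0,0],
    [0,0,0]
  ],
  "grip": [1,1]
}}

```text
t: 16.18
tcp_pos: [0.5173, 0.2037, 0.1132]
tool_rot: [-2.079, -2.293, 0.078]
ft_force: [0.3, 0.1, -0.5]
finger_gap: 0.145
```

Run:
```python
from tgt import *
st=sensors.state();print(st['t'],st['tcp_pos'],st['ft_force'],st['wrist_torque'])
for i in range(2):
    s=grab_frame('side')[:,:,::-1];print(sensors.state()['ft_force'])
cv2.imwrite('pics/s15c.png',cv2.resize(s[220:300,270:350],None,fx=7,fy=7,interpolation=cv2.INTER_CUBIC))
```

```text
16.175 [0.5173 0.2037 0.1132] [ 0.2943  0.1099 -0.5097] [ 0.0409 -0.0362  0.049 ]
[ 0.9579 -0.2738 -1.0847]
[ 0.0118 -0.4612 -0.541 ]
```

View pics/s15c.png

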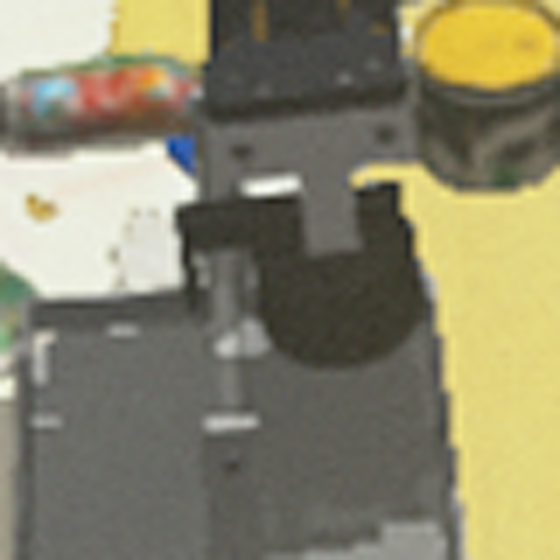

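Call:
{"method": "servo_tool", "body": {
  "dp": [
    [0,0,0.001],
    [0,0,0.001],
    [0,0,0]
  ],
  "turn": [
    [0,0,0],
    [0,0,0],
    [0,0,0]
  ],
  "grip": [1,1,1]
}}

```text
t: 16.65
tcp_pos: [0.5173, 0.2037, 0.1127]
tool_rot: [-2.079, -2.293, 0.077]
ft_force: [-2.9, -0.5, 5.6]
finger_gap: 0.145
```

Call:
{"method": "servo_tool", "body": {
  "dp": [
    [0,0,0.001],
    [0,0,0]
  ],
  "turn": [
    [0,0,0],
    [0,0,0]
  ],
  "grip": [1,1]
}}

```text
t: 16.9
tcp_pos: [0.5172, 0.2037, 0.1125]
tool_rot: [-2.079, -2.293, 0.077]
ft_force: [-4.9, -1.5, 10.0]
finger_gap: 0.15
```

Call:
{"method": "servo_tool", "body": {
  "dp": [
    [0,0,-0.002],
    [0,0,0]
  ],
  "turn": [
    [0,0,0],
    [0,0,0]
  ],
  "grip": [1,1]
}}

```text
t: 17.15
tcp_pos: [0.5176, 0.2037, 0.1127]
tool_rot: [-2.079, -2.293, 0.077]
ft_force: [-1.5, -0.0, 3.5]
finger_gap: 0.145
```

Run:
```python
from tgt import *
st=sensors.state();print(st['t'],st['tcp_pos'],st['ft_force'],st['finger_gap'])
im=grab_frame('wrist')[:,:,::-1];s=grab_frame('side')[:,:,::-1]
cv2.imwrite('pics/f16.png',np.hstack([cv2.resize(im,(440,275)),cv2.resize(s[220:300,265:365],(344,275),interpolation=cv2.INTER_CUBIC)]))
```

```text
17.15 [0.5176 0.2037 0.1127] [-1.4697 -0.022   3.5438] 0.1452340184501062
```

View pics/f16.png

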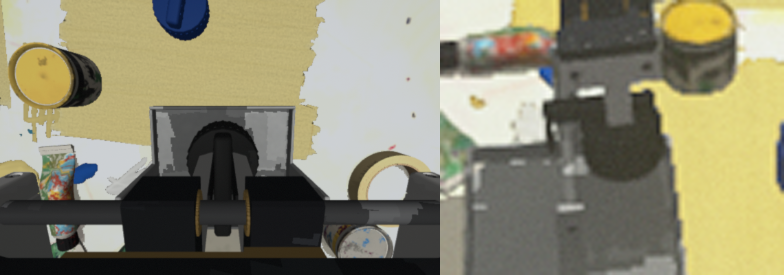

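Call:
{"method": "servo_tool", "body": {
  "dp": [
    [0,0,-0.0006],
    [0,0,0],
    [0,0,0],
    [0,0,0],
    [0,0,0]
  ],
  "turn": [
    [0,0,0],
    [0,0,0],
    [0,0,0],
    [0,0,0],
    [0,0,0]
  ],
  "grip": [1,0.8,0.75,0.65,0.6]
}}

```text
t: 17.88
tcp_pos: [0.517, 0.2036, 0.1125]
tool_rot: [-2.078, -2.292, 0.079]
ft_force: [0.2, -0.2, -0.1]
finger_gap: 0.394
```

Run:
```python
from tgt import *
st=sensors.state();print(st['t'],st['tcp_pos'],st['ft_force'],st['finger_gap'])
im=grab_frame('wrist')[:,:,::-1];s=grab_frame('side')[:,:,::-1]
cv2.imwrite('pics/f17.png',np.hstack([cv2.resize(im,(440,275)),cv2.resize(s[220:300,265:365],(344,275),interpolation=cv2.INTER_CUBIC)]))
```

```text
17.875 [0.517  0.2036 0.1125] [ 0.171  -0.2471 -0.1351] 0.39393387371861827
```

View pics/f17.png

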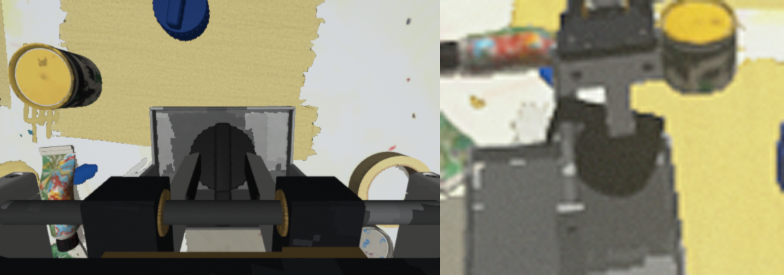

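Call:
{"method": "servo_tool", "body": {
  "dp": [
    [0,0,-0.01],
    [0,0,-0.015],
    [0,0,-0.02],
    [0,0,-0.03],
    [0,0,-0.04],
    [0,0,-0.04],
    [0,0,0],
    [0,0,0]
  ],
  "turn": [
    [0,0,0],
    [0,0,0],
    [0,0,0],
    [0,0,0],
    [0,0,0],
    [0,0,0],
    [0,0,0],
    [0,0,0]
  ],
  "grip": [0.5,0.5,0.5,0.5,0.5,0.5,0.5,0.5]
}}

```text
t: 18.98
tcp_pos: [0.5274, 0.2046, 0.2673]
tool_rot: [-2.078, -2.293, 0.078]
ft_force: [0.2, 0.4, -0.4]
finger_gap: 0.501
```

Run:
```python
from tgt import *
st=sensors.state();print(st['t'],st['tcp_pos'],st['ft_force'],st['finger_gap'])
im=grab_frame('wrist')[:,:,::-1];s=grab_frame('side')[:,:,::-1]
cv2.imwrite('pics/f18.png',np.hstack([cv2.resize(im,(440,275)),cv2.resize(s[200:340,230:405],(344,275),interpolation=cv2.INTER_CUBIC)]))
cv2.imwrite('pics/s18.png',s)
```

```text
18.975 [0.5274 0.2046 0.2673] [ 0.2102  0.4163 -0.4169] 0.5011437743024204
```

View pics/f18.png

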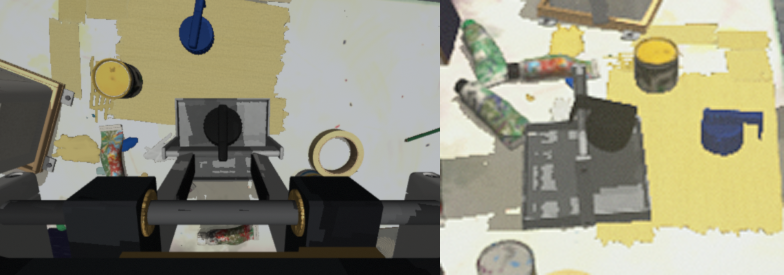

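View pics/s18.png

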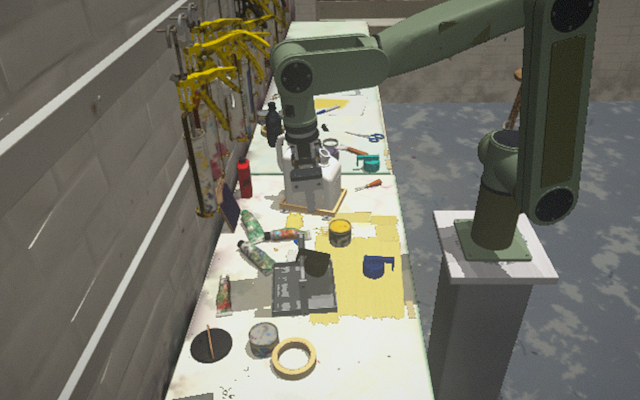

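The cap hangs on the bar with its hook over it at about (305,255) in the side view. It is over the tray, and the tin, tube and tape haven't moved. I'm handing in now.

Run:
```python
from h import *
a=grab_frame('side').astype(int);s0=cv2.imread('pics/side0.png')[:,:,::-1].astype(int)
for n,(x,y) in dict(tin=(340,232),tube=(282,235),tape=(293,357)).items():
    print(n,np.abs(a-s0)[y-12:y+12,x-12:x+12].mean().round(1))
b=cv2.imread('pics/s18.png')[:,:,::-1].astype(int);print('cap still',np.abs(a-b)[235:290,290:335].mean())
print(order.hand_in())
```

```text
tin 2.4
tube 1.9
tape 1.4
cap still 2.1315824915824915
the job is handed in; nothing more can be done
None
```

I opened the jug, and the cap now hangs by its hook over the middle of the drip tray's bar, with its open end over the tray. I handed in at about 19 s of robot time.

- **Opening:** I pressed the cap down about 8 mm (15–16 N) and turned it 62° counter-clockwise. It came off along its axis with no resistance.
- **Hanging:** I lowered it until the hook touched the bar, which peaked at 10 N. I eased the force off, opened the fingers and backed straight up. The cap then tipped slightly and leaned against the bar, as expected.
- **Last checks:** The gripper was well clear and the force reading was near zero. The cap was not moving between the last pictures, and the tin, tube and tape showed no visible shift from the start.

**What disagreed:**
- **Fingertips:** They touched the cap about 5 mm behind the reported TCP, not 19 mm ahead of it as described. My first attempt to grip closed harmlessly above the bar, so I went lower and used contact force to find the cap's top.
- **Side camera:** It read about 3–4 mm off from the wrist camera, so I relied on the wrist camera to line up with the bar.
- **Cap in the hand:** It sat tilted by about 5°, which I levelled before hanging it.

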